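# Slacken a ratchet file tray and lock one more slide box into the row

## Task

The yellow slide box has to go into the cream file tray: throw the red pawl lever over to free the ratchet, slide the follower back (without forcing it against the teeth), and stand the yellow box upright in the row, against the side of the grey box that faces the follower. Then put the pawl back in the teeth and close the follower up firmly, so that when you let go the ratchet keeps the whole row squeezed tight against the sprung pad, but do not crush the boxes. Leave the green box, the mug and the gel bottle alone.

Things in the scene. Friction and masses are not known exactly. Their poses are not given: they have to be found in the camera images.
- rack: Cream sheet-metal file tray fixed to the worktop, 146 mm wide (its x), 435 mm long (its y, -235 to +200 mm); origin on the worktop, floor 4 mm up, lips 30 mm high, 138 mm wide inside. At its +y end: a 100 mm tall end block with a black wire hoop 127 mm high and the sprung pad. Row from the pad towards -y: blue box, grey box, follower, with unknown small gaps at the start.
- pad_rest (a point): Where the centre of the black sprung pad's face is when nothing presses it (fixed in the tray at y = +145 mm, 50 mm above the worktop). The pad gives towards +y by up to 20 mm, damped (0.08 N per mm/s): it takes 4 N to start, 14 N at 20 mm. With the row closed up, a steady 15 to 18 N on the follower's handle presses it more than half-way; some 6 N of that is friction.
- follower (a joint): How far the teal follower plate has been slid back (to the tray's -y), m, 0 to 0.15; its front face is at tray y = 0.085 minus this. About 1.2 N of friction. It always slides forward (+y, to the pad), clicking over 5 mm teeth on the tray floor; with the pawl engaged it goes back only up to 5 mm, to the next tooth, so a push under 14 N may end slack; ease it back: let go suddenly, the pawl may skip.
- follower_face (a point): Centre of the front face (towards the boxes, tray +y) of the follower plate, 54 mm above the worktop; axes as the tray's. The plate is 112 mm wide, 8 mm thick, its top 104 mm above the worktop; two low rails run 134 mm back from it and carry the pawl. At the start it is too near the grey box to let another box in.
- handle (a point): Grasp point of the follower's black handle: a lug 40 mm (tray x) x 16 mm (tray y) on top of the plate, from 102 to 136 mm above the worktop; the point is 122 mm up and 10 mm behind the front face. Axes as the tray's. Take it from above, fingers closing along its 40 mm length.
- pawl (a joint): Angle of the pawl, rad, 0 to 1.36. 0: nose in the teeth, lever leaning 45 degrees away from the plate (to the tray's -y). 1.36: thrown over, leaning 33 degrees towards the plate, nose clear of the teeth. A weighted lever: it falls to the nearer side of about 0.75 and stays there. Up to 0.2 it rides on a tooth, still engaged. Under 1 N pushes it.
- pawl_bar (a point): Centre of the red cross bar (14 mm diameter, 54 mm long along tray x) at the top of the red pawl lever, 85 mm from the pivot; 105 mm above the worktop when engaged, 130 mm when upright, 116 mm when thrown. A 36 mm wide red blade joins it to the pivot. With the pawl thrown there are about 50 mm between the bar and the back of the plate.
- pawl_pivot (a point): Pivot of the pawl, 45 mm above the worktop, 113 mm behind (tray -y of) the follower's front face; it rides with the follower. The hinge axis lies along the tray's x.
- box_new_lug (a point): Centre of the lug on top of the yellow slide box: 40 mm (box x) x 16 mm (box y) x 28 mm tall, 114 mm above the box's underside. Axes as the box's. Lift the box by it from above, fingers closing along the 40 mm.
- box_new_center (a point): Centre of the yellow box's main body, 50 mm above its underside: 100 mm long (box x) x 36 mm thick (box y) x 100 mm tall, about 0.13 kg; with its lug 128 mm tall. Starts standing on the worktop; in the tray its x lies along the tray's x, either way round. It cracks if the follower squeezes it with more than 40 N.
- box_row2_center (a point): Centre of the body of the grey box standing in the tray (same size and shape as the yellow one, square to the tray), 50 mm above its underside; the nearer one to the follower.
- box_row1_center (a point): Centre of the body of the blue box standing in the tray (same size and shape), 50 mm above its underside; between the grey box and the pad, up to 8 mm short of the pad at the start.
- box_other_center (a point): Centre of the body of the green slide box (same size and shape) standing on the worktop near the yellow one, 50 mm above its underside; not to be moved.
- mug_center (a point): Middle of a white mug, 76 mm diameter, 85 mm tall; not to be moved.
- gel_center (a point): Middle of a gel bottle, 52 mm diameter, 130 mm tall; not to be moved.
Not all that is in view belongs to the job. Of the things that look like the part that bears box_new_lug, the larger one is meant. Of the things that look like the part that bears box_row1_center, the larger one is meant.

How it is judged:
By the outcome, as a careful person would: the job done as asked, in the order asked, and still so for the second after the job is handed in, with the robot touching nothing.
It also fails if it takes over 72 s, if anything falls off the work surface, if the arm or the gripper's body presses on something with over 40 N, if the wrist force passes 120 N, or if a joint passes its speed limit or range.

## Robot

A 6-joint arm with a two-finger parallel gripper is mounted at the origin on the work surface. World frame = base frame: x ahead of the robot, y to its left, z up, the work surface at z = 0. Lengths are in mm, angles in degrees, forces in N, time in s.
With the tool pointing down it reaches from about 300 to 850 mm from the base axis. Payload 4.2 kg.
Tool frame: the origin (TCP) lies at the very end of the fingers, on their centre line; the grasp point (between the pads) lies 19 mm behind it; z points along the fingers, y is the direction in which the jaws open and shut (so a half turn about z gives the same grasp; the last joint's range is limited). The gripper opens to 91 mm and grips with 3 to 60 N. Pads are 32 mm wide; open, the fingers measure 118 mm over their backs; the gripper's body (76 mm by 178 mm) begins 60 mm behind the grasp point.
Start: joints at [-78.094, 18.312, 89.639, -0, 72.044, -1.146], TCP at [129.857, -560.161, 213.976] pointing down, gripper open.
Joint ranges: [-177.97, 177.97], [-48.28, 115.42], [12.27, 149.76], [-77.06, 257.06], [2.81, 150.46], [-146.56, 146.56]. Speed limits (degrees/s): [147.25, 147.25, 180, 180, 180, 180].

## Interface

Orientations are given as [roll, pitch, yaw] about the fixed x, y, z axes, in that order (R = Rz(yaw) Ry(pitch) Rx(roll)).
In Python, from workcell import telemetry, grab_frame, job gives the robot as it stands.
- The arm moves only by the tool drive_tool, never from a script. Its argument "moves" is a list of rows, each an object of numbers: "claw": the closure, from -1 (fully open) to 1 (shut); "dx", "dy", "dz": the shift along the tool's x, y, z in units of 20 mm (1.0 is 20 mm); "yaw": the turn about the tool's z in units of 0.15 rad (1.0 is 0.15 rad). In form: [{"claw": .., "dx": .., "dy": .., "dz": .., "yaw": ..}, ...]. A call has 1 to 5 rows; each row shifts and turns the pose as measured when the row begins, along the tool's axes as they then stand; what a row does not reach is not made up. A row lasts 1/8 s, in which the tool goes at most 62.5 mm and 10.7 degrees, less where a joint would pass 70% of its speed; a pose out of reach is approached as far as the arm can. A call with a number of a shift or a turn outside -1 to 1 is refused whole. A call with a gripper value outside its range is refused whole. The fingers move at their own pace and stop on an object; "grip_force" is the grip in N (left out, the last holds). Time passes only in rows, so rows that do not move let the fingers close. It gives the time, the measured TCP pose, the force and the opening at its end, in the units of the state.
- telemetry.state(): the state, without advancing time (a new reading comes with each control period).
- grab_frame(name): name is "scene" or "top" or "wrist"; returns a dict with "color" (480x640x3 uint8, blue, green, red), "vertical_fov" (degrees; the focal length in pixels is half the picture's height over the tangent of half this angle, whatever the lens; pixels are square), "cx", "cy" (the principal point, pixels), "dist" ([k1, k2, p1, p2, k3] as OpenCV has them; the pictures are not rectified), "pose" (4x4, takes a point from camera to world coordinates). Camera axes: x right, y down, z forward; pixel columns grow to the right and rows downward; lengths in mm; the calibration is good to about 2 mm. A picture is of the moment at which its call begins. There is no depth.
- job.job_done(): hands the job in, once; it reports no verdict.
The state is a dict: "time_s": time; "qpos": joint angles; "qvel": joint speeds; "effort": joint torques, N m; "ee_pos": TCP position; "ee_rot": TCP orientation; "force": force on the tool from outside, world axes, zero at the start; "torque": the same for the moment, N m; "gripper_width": finger opening in mm.
Only numpy, scipy, OpenCV 4.12 (cv2) and the standard library are available. Lean on these libraries where they do the work, as an engineer would, in place of code of your own. Each camera call takes 0.05 s, during which the arm holds its last target.

## Working session

There is one attempt and no reset: what is moved stays moved. The work goes in short steps, Python scripts to look and compute and a tool call to move; the robot and the scene stay as the last step left them, time stands still between calls to the robot, and variables do not carry over. Pictures are saved under pics/ and viewed, and the job is handed in when it is done.

Besides the shell and the picture viewer there is one more tool, called in YAML: its name, and indented under it one key for each argument. drive_tool: Moves the arm, as the interface text tells. Its arguments: {"type":"object","properties":{"moves":{"type":"array"},"grip_force":{"type":"number"}},"required":["moves"]}

```bash
mkdir -p pics; ls; cat > h.py <<'E'
import numpy as np, cv2
from workcell import telemetry, grab_frame, job
def snap(name,fn):
    f=grab_frame(name); cv2.imwrite('pics/'+fn,f['color']); np.save('pics/'+fn+'.npy',f,allow_pickle=True); return f
def load(fn): return np.load('pics/'+fn+'.npy',allow_pickle=True).item()
def K(f):
    fl=240/np.tan(np.radians(f['vertical_fov'])/2); return np.array([[fl,0,f['cx']],[0,fl,f['cy']],[0,0,1]])
def ray(f,uv):
    p=cv2.undistortPoints(np.array(uv,float).reshape(-1,1,2),K(f),np.array(f['dist'],float)).reshape(-1,2)
    T=np.array(f['pose']); d=np.c_[p,np.ones(len(p))]@T[:3,:3].T
    return T[:3,3],d
def onz(f,uv,z):
    o,d=ray(f,uv); return o+d*((z-o[2])/d[:,2])[:,None]
def proj(f,P):
    T=np.linalg.inv(np.array(f['pose'])); r,_=cv2.Rodrigues(T[:3,:3])
    return cv2.projectPoints(np.array(P,float).reshape(-1,3),r,T[:3,3],K(f),np.array(f['dist'],float))[0].reshape(-1,2)
E
python3 - <<'E'
from h import *
for n in ['scene','top','wrist']:
    f=snap(n,n+'0.png'); print(n,f['vertical_fov'],f['cx'],f['cy'],f['dist'],np.round(f['pose'],2).tolist())
print(telemetry.state())
E
```

```text
pics
scene 56.83812175699103 316.9457232371003 244.17807396621984 [-0.02397802  0.          0.          0.          0.        ] [[-0.53, 0.56, -0.63, 1287.98], [0.85, 0.35, -0.4, 515.91], [-0.0, -0.75, -0.66, 853.43], [0.0, 0.0, 0.0, 1.0]]
top 44.30719930579539 313.71091781295354 234.5613916194082 [0.01589288 0.         0.         0.         0.        ] [[0.01, -0.99, 0.17, 357.34], [-1.0, -0.01, 0.01, 44.08], [-0.0, -0.17, -0.99, 1294.22], [0.0, 0.0, 0.0, 1.0]]
wrist 61.313201871229076 324.5617369508783 244.44110766851108 [-0.02610277  0.          0.          0.          0.        ] [[0.22, -0.93, -0.28, 209.31], [-0.97, -0.22, -0.06, -541.13], [-0.0, 0.29, -0.96, 383.88], [0.0, 0.0, 0.0, 1.0]]
{'time_s': 0.15, 'qpos': array([-7.80940526e+01,  1.83440446e+01,  8.96894923e+01,  6.46026614e-05,
        7.20437176e+01, -1.14544077e+00]), 'qvel': array([ 0.05270103,  0.04110918, -0.22959131, -0.0815633 , -0.11023428,
        0.00437339]), 'effort': array([ 3.53660953e-04, -4.12773335e+01, -2.32154095e+01,  7.27700768e-02,
        4.33536794e-02, -9.80271489e-05]), 'ee_pos': array([ 129.77846936, -559.78205719,  213.31102966]), 'ee_rot': array([-1.79922762e+02, -1.60576362e-03,  1.30513671e+01]), 'force': array([-0.33743902, -0.30604009, -0.25590759]), 'torque': array([-0.00545367, -0.05741733, -0.0231039 ]), 'gripper_width': 91.09475988607821}
```

View pics/scene0.png

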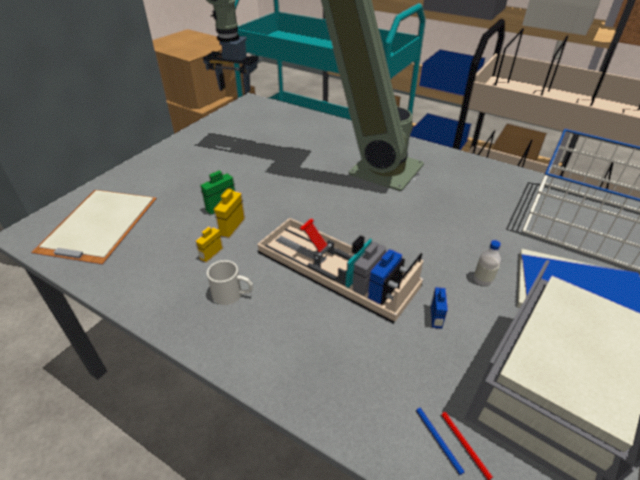

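View pics/top0.png

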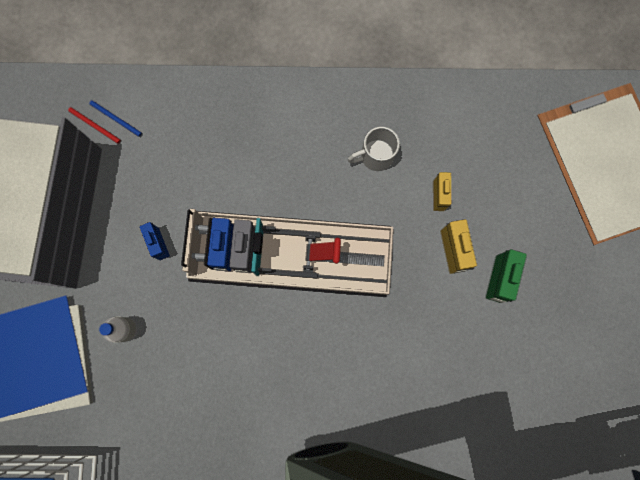

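View pics/wrist0.png

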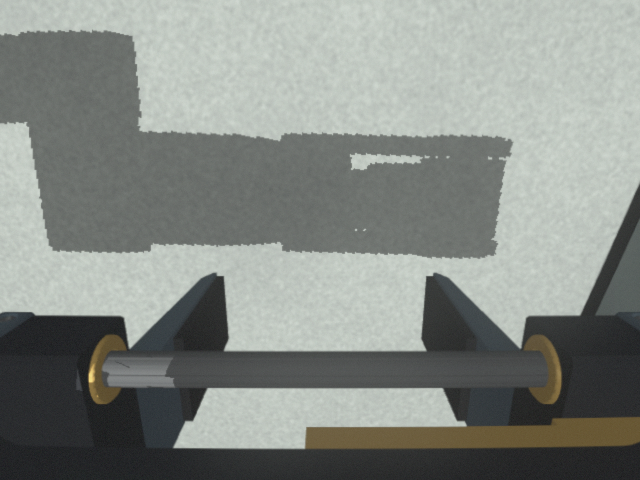

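```bash
python3 - <<'E'
from h import *
a=cv2.imread('pics/top0.png')
cv2.imwrite('pics/z1.png',cv2.resize(a[195:305,175:405],None,fx=3.45,fy=3.45,interpolation=cv2.INTER_CUBIC))
cv2.imwrite('pics/z2.png',cv2.resize(a[160:310,420:540],None,fx=4,fy=4,interpolation=cv2.INTER_CUBIC))
b=cv2.imread('pics/scene0.png')
cv2.imwrite('pics/z3.png',cv2.resize(b[205:325,250:450],None,fx=4,fy=4,interpolation=cv2.INTER_CUBIC))
E
```

```text
(no output)
```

View pics/z1.png

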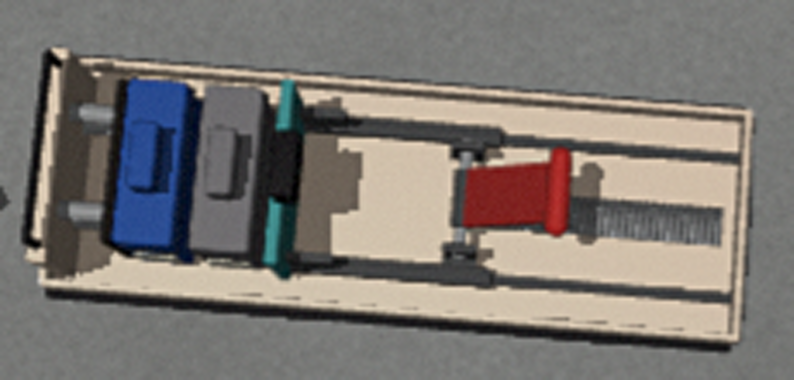

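View pics/z2.png

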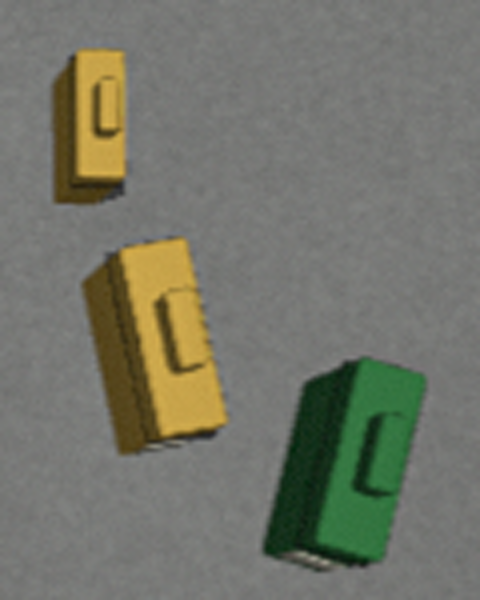

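View pics/z3.png

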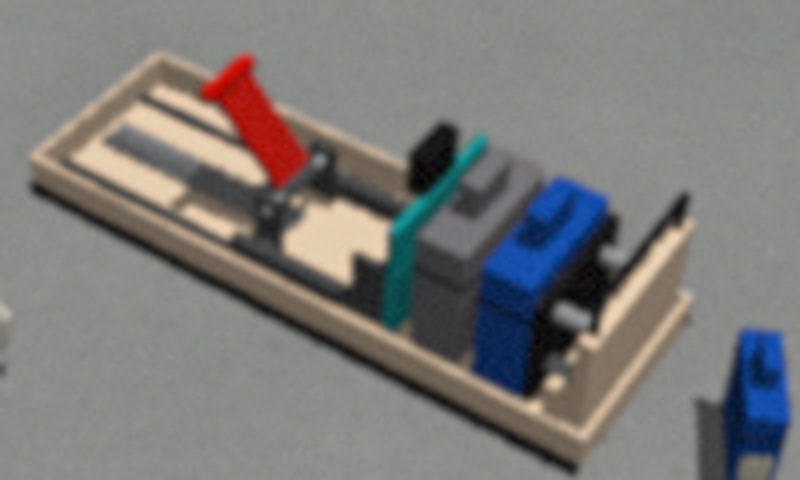

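```bash
python3 - <<'E'
from h import *
f=load('top0.png')
z1=lambda P:np.array(P)/3.45+[175,195]
z2=lambda P:np.array(P)/4+[420,160]
np.set_printoptions(precision=1,suppress=True)
c=onz(f,z1([[750,108],[738,342],[42,288],[85,56]]),30); print('tray',c)
e=c[1]-c[0];print(np.hypot(*e[:2]),np.degrees(np.arctan2(e[1],e[0])))
e=c[2]-c[1];print('long bottom',np.hypot(*e[:2]),np.degrees(np.arctan2(e[1],e[0])))
e=c[3]-c[0];print('long top',np.degrees(np.arctan2(e[1],e[0])))
y=onz(f,z2([[122,250],[187,238],[228,428],[160,442]]),100);print('yel',y,y.mean(0))
for i in range(4):
    e=y[(i+1)%4]-y[i];print(np.hypot(*e[:2]),np.degrees(np.arctan2(e[1],e[0])))
print('lug',onz(f,z2([[190,331]]),128))
b=onz(f,z1([[562,148],[562,235],[555,190]]),105);print('bar',b)
h=onz(f,z1([[290,130],[284,204],[302,134],[297,205]]),136);print('handle edges',h)
print('plate top front corners',onz(f,z1([[286,82],[276,275]]),104))
print('grey top, blue top',onz(f,z1([[232,168]]),100),onz(f,z1([[156,162]]),100))
E
```

```text
tray [[ 590.8 -118.3   30. ]
 [ 443.4 -109.6   30. ]
 [ 471.   323.3   30. ]
 [ 618.8  303.4   30. ]]
147.67845129291013 176.65134410287087
long bottom 433.82502439263254 86.35486360415507
long top 86.2103063045413
yel [[ 587.4 -228.7  100. ]
 [ 594.2 -262.2  100. ]
 [ 496.2 -280.1  100. ]
 [ 488.5 -245.5  100. ]] [ 541.6 -254.1  100. ]
34.175249530156265 -78.65011088753828
99.6296469522294 -169.654487047361
35.43247801381211 102.42665483091594
100.32497217317227 9.63783809035236
lug [[ 541.3 -255.2  128. ]]
bar [[551.4   2.8 105. ]
 [499.6   2.4 105. ]
 [526.2   6.8 105. ]]
handle edges [[554.8 161.2 136. ]
 [511.6 163.3 136. ]
 [552.5 154.1 136. ]
 [511.1 155.8 136. ]]
plate top front corners [[589.2 167.6 104. ]
 [473.8 170.  104. ]]
grey top, blue top [[537.6 198.6 100. ]] [[540.6 243.9 100. ]]
```

```bash
cat >> h.py <<'E'
import sys,json
def plan(x,y,z,yaw,n=5,vmax=1.0,claw=-1):
    s=telemetry.state(); p=np.array(s['ee_pos']); w=s['ee_rot'][2]
    print('t',round(s['time_s'],2),'pos',np.round(p,1),'yaw',round(w,2),'F',np.round(s['force'],1),'w',round(s['gripper_width'],1))
    rows=[];t=np.array([x,y,z],float)
    for i in range(n):
        c,sn=np.cos(np.radians(w)),np.sin(np.radians(w))
        d=t-p; l=np.array([c*d[0]+sn*d[1], sn*d[0]-c*d[1], -d[2]])/20
        m=max(abs(l).max()/vmax,1); l=np.round(l/m,2)
        q=np.round(np.clip((w-yaw)/8.594,-1,1),2)
        rows.append({"claw":claw,"dx":l[0],"dy":l[1],"dz":l[2],"yaw":q})
        L=l*20; p=p+[c*L[0]+sn*L[1], sn*L[0]-c*L[1], -L[2]]; w-=q*8.594
    print(json.dumps([{k:float(v) for k,v in r.items()} for r in rows])); print('end',np.round(p,1),round(w,1))
E
python3 -c "
from h import *
plan(523,-45,200,86.4,n=30,claw=1)"
```

```text
t 0.15 pos [ 129.8 -559.8  213.3] yaw 13.05 F [-0.3 -0.3 -0.3] w 91.1
[{"claw": 1.0, "dx": 1.0, "dy": -0.83, "dz": 0.03, "yaw": -1.0}, {"claw": 1.0, "dx": 1.0, "dy": -0.6, "dz": 0.02, "yaw": -1.0}, {"claw": 1.0, "dx": 1.0, "dy": -0.41, "dz": 0.02, "yaw": -1.0}, {"claw": 1.0, "dx": 1.0, "dy": -0.25, "dz": 0.02, "yaw": -1.0}, {"claw": 1.0, "dx": 1.0, "dy": -0.09, "dz": 0.02, "yaw": -1.0}, {"claw": 1.0, "dx": 1.0, "dy": 0.06, "dz": 0.02, "yaw": -1.0}, {"claw": 1.0, "dx": 1.0, "dy": 0.21, "dz": 0.02, "yaw": -1.0}, {"claw": 1.0, "dx": 1.0, "dy": 0.38, "dz": 0.02, "yaw": -1.0}, {"claw": 1.0, "dx": 1.0, "dy": 0.56, "dz": 0.02, "yaw": -0.53}, {"claw": 1.0, "dx": 1.0, "dy": 0.67, "dz": 0.03, "yaw": -0.0}, {"claw": 1.0, "dx": 1.0, "dy": 0.67, "dz": 0.03, "yaw": -0.0}, {"claw": 1.0, "dx": 1.0, "dy": 0.67, "dz": 0.02, "yaw": -0.0}, {"claw": 1.0, "dx": 1.0, "dy": 0.67, "dz": 0.03, "yaw": -0.0}, {"claw": 1.0, "dx": 1.0, "dy": 0.67, "dz": 0.02, "yaw": -0.0}, {"claw": 1.0, "dx": 1.0, "dy": 0.67, "dz": 0.03, "yaw": -0.0}, {"claw": 1.0, "dx": 1.0, "dy": 0.67, "dz": 0.02, "yaw": -0.0}, {"claw": 1.0, "d
[... 195 characters left out ...]
0, "dy": 0.67, "dz": 0.02, "yaw": -0.0}, {"claw": 1.0, "dx": 1.0, "dy": 0.66, "dz": 0.03, "yaw": -0.0}, {"claw": 1.0, "dx": 1.0, "dy": 0.67, "dz": 0.02, "yaw": -0.0}, {"claw": 1.0, "dx": 1.0, "dy": 0.66, "dz": 0.03, "yaw": -0.0}, {"claw": 1.0, "dx": 1.0, "dy": 0.67, "dz": 0.02, "yaw": -0.0}, {"claw": 1.0, "dx": 1.0, "dy": 0.66, "dz": 0.03, "yaw": -0.0}, {"claw": 1.0, "dx": 1.0, "dy": 0.67, "dz": 0.02, "yaw": -0.0}, {"claw": 1.0, "dx": 1.0, "dy": 0.66, "dz": 0.03, "yaw": -0.0}, {"claw": 1.0, "dx": 0.77, "dy": 0.51, "dz": 0.02, "yaw": -0.0}, {"claw": 1.0, "dx": -0.0, "dy": 0.0, "dz": -0.0, "yaw": -0.0}, {"claw": 1.0, "dx": -0.0, "dy": 0.0, "dz": -0.0, "yaw": -0.0}]
end [522.9 -45.  199.9] 86.4
```

drive_tool:
  moves:
    - {"claw": 1.0, "dx": 1.0, "dy": -0.8, "dz": 0, "yaw": -1.0}
    - {"claw": 1.0, "dx": 1.0, "dy": -0.6, "dz": 0, "yaw": -1.0}
    - {"claw": 1.0, "dx": 1.0, "dy": -0.4, "dz": 0, "yaw": -1.0}
    - {"claw": 1.0, "dx": 1.0, "dy": -0.25, "dz": 0, "yaw": -1.0}
    - {"claw": 1.0, "dx": 1.0, "dy": -0.1, "dz": 0, "yaw": -1.0}
  grip_force: 20

```text
time_s: 0.78
ee_pos: [197.6, -468.5, 211.4]
ee_rot: [-179.8, -0.2, 57.3]
force: [-0.3, 0.1, 0.3]
gripper_width: 43.9
```

drive_tool:
  moves:
    - {"claw": 1.0, "dx": 1.0, "dy": 0.1, "dz": 0, "yaw": -1.0}
    - {"claw": 1.0, "dx": 1.0, "dy": 0.2, "dz": 0, "yaw": -1.0}
    - {"claw": 1.0, "dx": 1.0, "dy": 0.4, "dz": 0, "yaw": -1.0}
    - {"claw": 1.0, "dx": 1.0, "dy": 0.55, "dz": 0, "yaw": -0.5}
    - {"claw": 1.0, "dx": 1.0, "dy": 0.67, "dz": 0, "yaw": 0}

```text
time_s: 1.4
ee_pos: [263.0, -376.7, 210.5]
ee_rot: [-179.8, -0.4, 88.4]
force: [-0.7, -0.6, 0.5]
gripper_width: 0.3
```

```bash
python3 -c "
from h import *
plan(523,-45,200,86.4,n=5,claw=1)"
```

```text
t 1.4 pos [ 263.  -376.7  210.5] yaw 88.4 F [-0.7 -0.6  0.5] w 0.3
[{"claw": 1.0, "dx": 1.0, "dy": 0.74, "dz": 0.03, "yaw": 0.23}, {"claw": 1.0, "dx": 1.0, "dy": 0.69, "dz": 0.03, "yaw": 0.0}, {"claw": 1.0, "dx": 1.0, "dy": 0.69, "dz": 0.03, "yaw": 0.0}, {"claw": 1.0, "dx": 1.0, "dy": 0.69, "dz": 0.03, "yaw": 0.0}, {"claw": 1.0, "dx": 1.0, "dy": 0.69, "dz": 0.03, "yaw": 0.0}]
end [ 338.5 -280.7  207.5] 86.4
```

drive_tool:
  moves:
    - {"claw": 1.0, "dx": 1.0, "dy": 0.75, "dz": 0, "yaw": 0.2}
    - {"claw": 1.0, "dx": 1.0, "dy": 0.75, "dz": 0, "yaw": 0}
    - {"claw": 1.0, "dx": 1.0, "dy": 0.75, "dz": 0, "yaw": 0}
    - {"claw": 1.0, "dx": 1.0, "dy": 0.75, "dz": 0, "yaw": 0}
    - {"claw": 1.0, "dx": 1.0, "dy": 0.75, "dz": 0, "yaw": 0}

```text
time_s: 2.02
ee_pos: [344.8, -276.7, 210.1]
ee_rot: [-179.8, -0.5, 86.6]
force: [-0.6, -0.2, -0.0]
gripper_width: 0.2
```

drive_tool:
  moves:
    - {"claw": 1.0, "dx": 1.0, "dy": 0.75, "dz": 0, "yaw": 0}
    - {"claw": 1.0, "dx": 1.0, "dy": 0.75, "dz": 0, "yaw": 0}
    - {"claw": 1.0, "dx": 1.0, "dy": 0.75, "dz": 0, "yaw": 0}
    - {"claw": 1.0, "dx": 1.0, "dy": 0.75, "dz": 0, "yaw": 0}
    - {"claw": 1.0, "dx": 1.0, "dy": 0.75, "dz": 0, "yaw": 0}

```text
time_s: 2.65
ee_pos: [427.2, -177.3, 209.7]
ee_rot: [-179.6, -0.5, 86.6]
force: [-0.4, 0.2, 0.2]
gripper_width: 0.5
```

drive_tool:
  moves:
    - {"claw": 1.0, "dx": 1.0, "dy": 0.75, "dz": 0, "yaw": 0}
    - {"claw": 1.0, "dx": 1.0, "dy": 0.75, "dz": 0.2, "yaw": 0}
    - {"claw": 1.0, "dx": 1.0, "dy": 0.75, "dz": 0.3, "yaw": 0}
    - {"claw": 1.0, "dx": 1.0, "dy": 0.75, "dz": 0.3, "yaw": 0}
    - {"claw": 1.0, "dx": 0, "dy": 0, "dz": 0, "yaw": 0}

```text
time_s: 3.28
ee_pos: [493.5, -97.0, 192.5]
ee_rot: [-179.5, -0.6, 86.7]
force: [-0.1, 0.0, 0.1]
gripper_width: 0.7
```

```bash
python3 -c "
from h import *
plan(523,-45,85,86.4,n=8,claw=1)"
```

```text
t 3.27 pos [493.5 -97.  192.5] yaw 86.74 F [-0.1  0.   0.1] w 0.7
[{"claw": 1.0, "dx": 0.5, "dy": 0.25, "dz": 1.0, "yaw": 0.04}, {"claw": 1.0, "dx": 0.5, "dy": 0.24, "dz": 1.0, "yaw": -0.0}, {"claw": 1.0, "dx": 0.5, "dy": 0.24, "dz": 1.0, "yaw": -0.0}, {"claw": 1.0, "dx": 0.5, "dy": 0.24, "dz": 1.0, "yaw": -0.0}, {"claw": 1.0, "dx": 0.5, "dy": 0.25, "dz": 1.0, "yaw": -0.0}, {"claw": 1.0, "dx": 0.18, "dy": 0.09, "dz": 0.37, "yaw": -0.0}, {"claw": 1.0, "dx": 0.0, "dy": 0.0, "dz": 0.0, "yaw": -0.0}, {"claw": 1.0, "dx": 0.0, "dy": 0.0, "dz": 0.0, "yaw": -0.0}]
end [523.  -45.1  85.1] 86.4
```

drive_tool:
  moves:
    - {"claw": 1.0, "dx": 0.5, "dy": 0.25, "dz": 1.0, "yaw": 0}
    - {"claw": 1.0, "dx": 0.5, "dy": 0.25, "dz": 1.0, "yaw": 0}
    - {"claw": 1.0, "dx": 0.5, "dy": 0.25, "dz": 1.0, "yaw": 0}
    - {"claw": 1.0, "dx": 0.5, "dy": 0.25, "dz": 1.0, "yaw": 0}
    - {"claw": 1.0, "dx": 0.4, "dy": 0.25, "dz": 1.0, "yaw": 0}

```text
time_s: 3.9
ee_pos: [519.8, -52.4, 92.2]
ee_rot: [-179.7, -0.4, 86.6]
force: [0.3, 0.6, -1.1]
gripper_width: 0.1
```

drive_tool:
  moves:
    - {"claw": 1.0, "dx": 0.3, "dy": 0.2, "dz": 0.5, "yaw": 0}
    - {"claw": 1.0, "dx": 0, "dy": 0, "dz": 0, "yaw": 0}

```text
time_s: 4.15
ee_pos: [523.0, -47.1, 81.1]
ee_rot: [-179.5, -0.3, 86.6]
force: [0.1, -0.3, 0.1]
gripper_width: 0.8
```

```bash
python3 -c "
from h import *
plan(523,-30,85,86.4,n=2,claw=1)
snap('wrist','w1.png')
snap('top','t1.png')
f=load('t1.png')
cv2.imwrite('pics/z4.png',cv2.resize(f['color'][195:305,175:405],None,fx=3.45,fy=3.45,interpolation=cv2.INTER_CUBIC))"
```

```text
t 4.15 pos [523.  -47.1  81.1] yaw 86.62 F [ 0.1 -0.3  0.1] w 0.8
[{"claw": 1.0, "dx": 0.86, "dy": -0.05, "dz": -0.19, "yaw": 0.03}, {"claw": 1.0, "dx": -0.0, "dy": -0.0, "dz": -0.0, "yaw": -0.0}]
end [523.  -29.9  84.9] 86.4
```

View pics/w1.png

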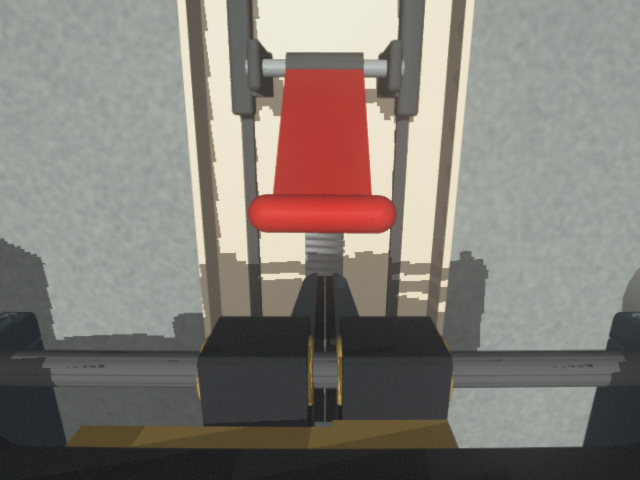

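View pics/z4.png

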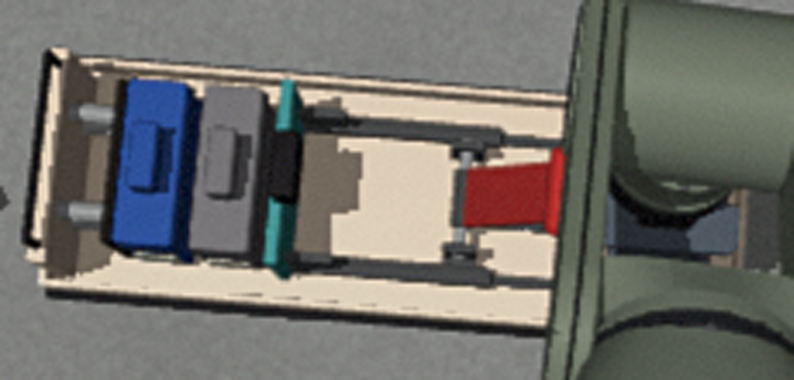

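```bash
python3 -c "
from h import *
f=load('w1.png'); np.set_printoptions(precision=1,suppress=True)
print(onz(f,[[322,213],[250,213],[395,213]],105), onz(f,[[325,68]],45), onz(f,[[181,20],[474,20]],30))"
```

```text
[[524.1   3.  105. ]
 [497.4   4.5 105. ]
 [551.1   1.4 105. ]] [[528.1  60.3  45. ]] [[457.8  89.1  30. ]
 [603.   80.1  30. ]]
```

drive_tool:
  moves:
    - {"claw": 1.0, "dx": 0.8, "dy": 0, "dz": 0, "yaw": 0}
    - {"claw": 1.0, "dx": 0.6, "dy": 0, "dz": 0, "yaw": 0}
    - {"claw": 1.0, "dx": 0.6, "dy": 0, "dz": 0, "yaw": 0}
    - {"claw": 1.0, "dx": 0.6, "dy": 0, "dz": 0, "yaw": 0}
    - {"claw": 1.0, "dx": 0.6, "dy": 0, "dz": 0, "yaw": 0}

```text
time_s: 4.88
ee_pos: [528.4, 20.1, 84.6]
ee_rot: [-179.8, -0.3, 86.5]
force: [-0.1, 0.2, -0.2]
gripper_width: 0.3
```

drive_tool:
  moves:
    - {"claw": 1.0, "dx": 0.6, "dy": 0, "dz": 0, "yaw": 0}
    - {"claw": 1.0, "dx": 0.5, "dy": 0, "dz": 0, "yaw": 0}
    - {"claw": 1.0, "dx": 0.5, "dy": 0, "dz": 0, "yaw": 0}
    - {"claw": 1.0, "dx": 0, "dy": 0, "dz": 0, "yaw": 0}

```text
time_s: 5.38
ee_pos: [530.3, 55.6, 84.5]
ee_rot: [-179.8, -0.3, 86.6]
force: [-0.0, 0.6, -0.4]
gripper_width: 0.6
```

```bash
python3 -c "
from h import *
plan(523,45,81,86.4,n=2,claw=1)
snap('wrist','w2.png')"
```

```text
t 5.38 pos [530.3  55.6  84.5] yaw 86.65 F [-0.   0.6 -0.4] w 0.6
[{"claw": 1.0, "dx": -0.55, "dy": -0.33, "dz": 0.17, "yaw": 0.03}, {"claw": 1.0, "dx": -0.0, "dy": -0.0, "dz": 0.0, "yaw": -0.0}]
end [523.   45.   81.1] 86.4
```

View pics/w2.png

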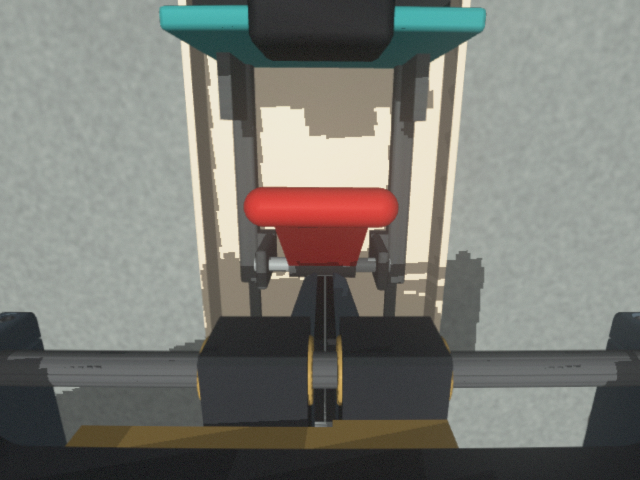

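```bash
python3 -c "
from h import *
f=load('w2.png'); np.set_printoptions(precision=1,suppress=True)
print('bar',onz(f,[[321,207]],116),'handle back bottom', onz(f,[[250,55],[322,58],[392,55]],104),'plate back',onz(f,[[165,32],[480,32]],104))"
```

```text
bar [[531.2 109.5 116. ]] handle back bottom [[509.7 161.9 104. ]
 [534.4 159.4 104. ]
 [558.6 158.9 104. ]] plate back [[481.3 171.1 104. ]
 [588.7 164.6 104. ]]
```

drive_tool:
  moves:
    - {"claw": 1.0, "dx": -0.3, "dy": 0, "dz": -0.5, "yaw": 0}
    - {"claw": -1.0, "dx": 0, "dy": 0, "dz": -1.0, "yaw": 0}
    - {"claw": -1.0, "dx": 0.3, "dy": 0, "dz": -1, "yaw": 0}
    - {"claw": -1.0, "dx": 1, "dy": 0, "dz": -1, "yaw": 0}
    - {"claw": -1.0, "dx": 1, "dy": 0, "dz": -1, "yaw": 0}

```text
time_s: 6.05
ee_pos: [532.3, 90.6, 178.5]
ee_rot: [-179.7, -0.2, 86.3]
force: [-0.3, -0.1, 0.6]
gripper_width: 37.4
```

drive_tool:
  moves:
    - {"claw": -1.0, "dx": 1, "dy": 0, "dz": 0, "yaw": 0}
    - {"claw": -1.0, "dx": 0.8, "dy": 0, "dz": 0, "yaw": 0}
    - {"claw": -1.0, "dx": 0, "dy": 0, "dz": 0, "yaw": 0}

```text
time_s: 6.42
ee_pos: [535.2, 127.9, 179.6]
ee_rot: [-179.8, -0.2, 86.3]
force: [0.1, -0.3, 0.4]
gripper_width: 67.6
```

```bash
python3 -c "
from h import *
plan(531,157,165,86.4,n=2)
snap('wrist','w3.png')"
```

```text
t 6.42 pos [535.2 127.9 179.6] yaw 86.29 F [ 0.1 -0.3  0.4] w 67.6
[{"claw": -1.0, "dx": 1.0, "dy": -0.21, "dz": 0.51, "yaw": -0.01}, {"claw": -1.0, "dx": 0.44, "dy": -0.09, "dz": 0.22, "yaw": -0.0}]
end [531.1 157.  165. ] 86.4
```

View pics/w3.png

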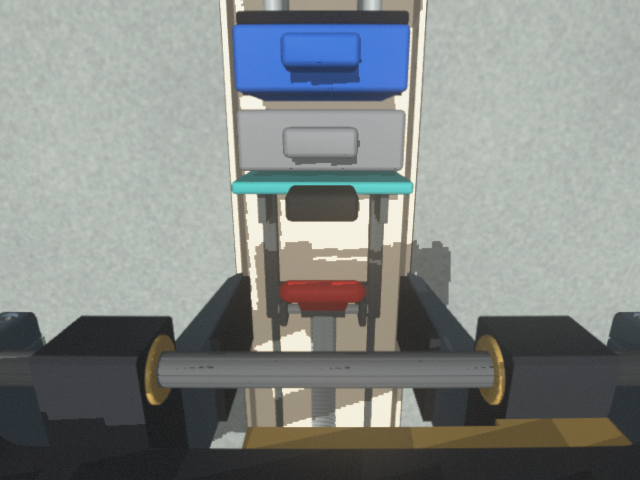

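```bash
python3 -c "
from h import *
f=load('w3.png'); np.set_printoptions(precision=1,suppress=True)
print('bar',onz(f,[[322,291]],116),'handle back bottom', onz(f,[[289,218],[322,220],[355,218]],104),'plate top back',onz(f,[[235,191],[410,191]],104),'grey front top',onz(f,[[241,167],[402,169]],104),'grey back',onz(f,[[242,111],[402,111]],104),'blue front',onz(f,[[238,92],[405,92]],104),'blue back',onz(f,[[238,27],[407,27]],104),'bar',onz(f,[[281,291],[364,291]],116))"
```

```text
bar [[530.9 109.6 116. ]] handle back bottom [[513.2 154.9 104. ]
 [533.7 152.3 104. ]
 [554.3 152.2 104. ]] plate top back [[481.7 173.9 104. ]
 [588.7 167.  104. ]] grey front top [[487.2 188.2 104. ]
 [583.9 180.6 104. ]] grey back [[491.7 220.1 104. ]
 [584.4 214.  104. ]] blue front [[490.6 230.7 104. ]
 [586.3 224.3 104. ]] blue back [[494.7 264.5 104. ]
 [587.8 258.3 104. ]] bar [[505.3 111.2 116. ]
 [557.2 107.9 116. ]]
```

```bash
python3 -c "
from h import *
plan(535,165,110,86.4,n=5)"
```

```text
t 6.47 pos [535.  127.3 179.5] yaw 86.26 F [0.7 0.4 0.2] w 71.6
[{"claw": -1.0, "dx": 0.54, "dy": -0.04, "dz": 1.0, "yaw": -0.02}, {"claw": -1.0, "dx": 0.54, "dy": -0.03, "dz": 1.0, "yaw": 0.0}, {"claw": -1.0, "dx": 0.54, "dy": -0.03, "dz": 1.0, "yaw": 0.0}, {"claw": -1.0, "dx": 0.26, "dy": -0.02, "dz": 0.47, "yaw": 0.0}, {"claw": -1.0, "dx": -0.0, "dy": -0.0, "dz": 0.0, "yaw": 0.0}]
end [535.  165.  110.1] 86.4
```

drive_tool:
  moves:
    - {"claw": -1.0, "dx": 1, "dy": 0, "dz": 0.1, "yaw": 0}
    - {"claw": -1.0, "dx": 0.8, "dy": -0.1, "dz": 0.5, "yaw": 0}
    - {"claw": -1.0, "dx": 0, "dy": 0, "dz": 1, "yaw": 0}
    - {"claw": -1.0, "dx": 0, "dy": 0, "dz": 0.8, "yaw": 0}
    - {"claw": -1.0, "dx": 0, "dy": 0, "dz": 0.3, "yaw": 0}

```text
time_s: 7.1
ee_pos: [533.9, 167.6, 120.7]
ee_rot: [-179.6, -0.2, 86.3]
force: [0.5, -0.5, -0.2]
gripper_width: 91.5
```

```bash
python3 -c "
from h import *
plan(535,165,110,86.4,n=2)"
```

```text
t 7.1 pos [533.9 167.6 120.7] yaw 86.27 F [ 0.5 -0.5 -0.2] w 91.5
[{"claw": -1.0, "dx": -0.13, "dy": 0.06, "dz": 0.54, "yaw": -0.01}, {"claw": -1.0, "dx": 0.0, "dy": 0.0, "dz": -0.0, "yaw": -0.0}]
end [534.9 164.9 109.9] 86.4
```

drive_tool:
  moves:
    - {"claw": -1.0, "dx": -0.15, "dy": 0.05, "dz": 0.4, "yaw": 0}
    - {"claw": 1, "dx": 0, "dy": 0, "dz": 0, "yaw": 0}
    - {"claw": 1, "dx": 0, "dy": 0, "dz": 0, "yaw": 0}
    - {"claw": 1, "dx": 0, "dy": 0, "dz": 0, "yaw": 0}
    - {"claw": 1, "dx": 0, "dy": 0, "dz": 0, "yaw": 0}
  grip_force: 25

```text
time_s: 7.72
ee_pos: [535.2, 164.9, 112.8]
ee_rot: [-179.7, -0.2, 86.3]
force: [1.5, 0.2, 0.1]
gripper_width: 54.2
```

drive_tool:
  moves:
    - {"claw": 1, "dx": 0, "dy": 0, "dz": 0, "yaw": 0}
    - {"claw": 1, "dx": 0, "dy": 0, "dz": 0, "yaw": 0}

```text
time_s: 7.98
ee_pos: [535.7, 164.9, 113.1]
ee_rot: [-179.7, -0.2, 86.3]
force: [0.9, 0.3, -1.5]
gripper_width: 40.0
```

```bash
python3 -c "
from h import *
plan(535,165,110,86.4,n=1)
snap('wrist','w4.png')"
```

```text
t 7.97 pos [535.7 164.9 113.1] yaw 86.27 F [ 0.9  0.3 -1.5] w 40.0
[{"claw": -1.0, "dx": 0.0, "dy": -0.04, "dz": 0.16, "yaw": -0.02}]
end [534.9 165.  109.9] 86.4
```

View pics/w4.png

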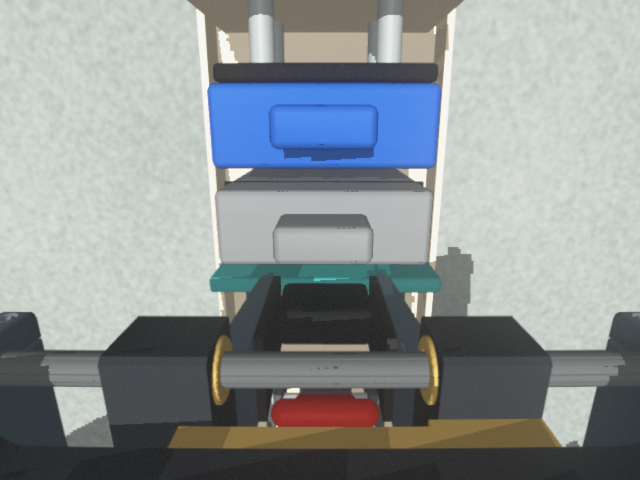

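drive_tool:
  moves:
    - {"claw": 1, "dx": -0.3, "dy": 0, "dz": 0, "yaw": 0}
    - {"claw": 1, "dx": -0.4, "dy": 0, "dz": 0, "yaw": 0}

```text
time_s: 8.28
ee_pos: [534.8, 151.2, 113.1]
ee_rot: [-179.7, -0.3, 86.3]
force: [0.4, 1.4, -0.2]
gripper_width: 40.0
```

drive_tool:
  moves:
    - {"claw": 1, "dx": -0.6, "dy": 0, "dz": 0, "yaw": 0}
    - {"claw": 1, "dx": -0.8, "dy": 0, "dz": 0, "yaw": 0}
    - {"claw": 1, "dx": -0.8, "dy": 0, "dz": 0, "yaw": 0}
    - {"claw": 1, "dx": -0.8, "dy": 0, "dz": 0, "yaw": 0}
    - {"claw": 1, "dx": -0.3, "dy": 0, "dz": 0, "yaw": 0}

```text
time_s: 8.9
ee_pos: [530.1, 79.7, 113.2]
ee_rot: [-179.8, -0.3, 86.2]
force: [0.7, 1.7, 0.2]
gripper_width: 40.0
```

drive_tool:
  moves:
    - {"claw": -1, "dx": 0, "dy": 0, "dz": 0, "yaw": 0}
    - {"claw": -1, "dx": 0, "dy": 0, "dz": 0, "yaw": 0}
    - {"claw": -1, "dx": 0, "dy": 0, "dz": -1, "yaw": 0}
    - {"claw": -1, "dx": 0, "dy": 0, "dz": -1, "yaw": 0}
    - {"claw": -1, "dx": -0.5, "dy": 0, "dz": -1, "yaw": 0}

```text
time_s: 9.52
ee_pos: [527.7, 69.4, 172.3]
ee_rot: [-179.4, -0.1, 86.3]
force: [0.3, 0.2, 0.1]
gripper_width: 86.7
```

drive_tool:
  moves:
    - {"claw": -1, "dx": -1, "dy": 0.1, "dz": -0.3, "yaw": -0.4}
    - {"claw": -1, "dx": -1, "dy": 0.1, "dz": 0, "yaw": -0.4}
    - {"claw": -1, "dx": -1, "dy": 0.1, "dz": 0, "yaw": -0.4}
    - {"claw": -1, "dx": -1, "dy": 0.2, "dz": 0, "yaw": -0.4}
    - {"claw": -1, "dx": -1, "dy": 0.2, "dz": 0, "yaw": 0}

```text
time_s: 10.15
ee_pos: [548.7, -28.9, 179.9]
ee_rot: [-179.6, -0.2, 100.9]
force: [0.6, 0.6, 0.6]
gripper_width: 91.2
```

```bash
python3 -c "
from h import *
plan(541.5,-215,180,100,n=5)"
```

```text
t 10.15 pos [548.7 -28.9 179.9] yaw 100.87 F [0.6 0.6 0.6] w 91.2
[{"claw": -1.0, "dx": -1.0, "dy": -0.23, "dz": -0.0, "yaw": 0.1}, {"claw": -1.0, "dx": -1.0, "dy": -0.22, "dz": -0.0, "yaw": 0.0}, {"claw": -1.0, "dx": -1.0, "dy": -0.22, "dz": -0.0, "yaw": 0.0}, {"claw": -1.0, "dx": -1.0, "dy": -0.22, "dz": -0.0, "yaw": 0.0}, {"claw": -1.0, "dx": -1.0, "dy": -0.22, "dz": -0.0, "yaw": 0.0}]
end [ 544.5 -131.3  179.9] 100.0
```

drive_tool:
  moves:
    - {"claw": -1, "dx": -1, "dy": -0.25, "dz": 0, "yaw": 0}
    - {"claw": -1, "dx": -1, "dy": -0.25, "dz": 0, "yaw": 0}
    - {"claw": -1, "dx": -1, "dy": -0.25, "dz": 0, "yaw": 0}
    - {"claw": -1, "dx": -1, "dy": -0.25, "dz": 0, "yaw": 0}
    - {"claw": -1, "dx": -1, "dy": -0.25, "dz": 0, "yaw": 0}

```text
time_s: 10.78
ee_pos: [544.4, -135.6, 178.8]
ee_rot: [-179.5, -0.2, 100.7]
force: [0.4, -0.3, 0.2]
gripper_width: 91.3
```

drive_tool:
  moves:
    - {"claw": -1, "dx": -1, "dy": -0.25, "dz": 0, "yaw": 0}
    - {"claw": -1, "dx": -1, "dy": -0.25, "dz": 0, "yaw": 0}
    - {"claw": -1, "dx": -1, "dy": -0.2, "dz": 0, "yaw": 0}
    - {"claw": -1, "dx": -1, "dy": -0.2, "dz": 0, "yaw": 0}
    - {"claw": -1, "dx": -1, "dy": -0.2, "dz": 0, "yaw": 0}

```text
time_s: 11.4
ee_pos: [541.3, -244.8, 178.5]
ee_rot: [-179.5, -0.2, 100.7]
force: [0.4, 0.3, -0.2]
gripper_width: 91.4
```

drive_tool:
  moves:
    - {"claw": -1, "dx": -1, "dy": -0.2, "dz": 0, "yaw": 0}
    - {"claw": -1, "dx": -0.8, "dy": -0.2, "dz": 0, "yaw": 0}
    - {"claw": -1, "dx": 0, "dy": 0, "dz": 0, "yaw": 0}

```text
time_s: 11.78
ee_pos: [539.9, -285.9, 178.0]
ee_rot: [-179.5, -0.3, 100.6]
force: [-0.3, 0.1, -0.2]
gripper_width: 91.1
```

```bash
python3 -c "
from h import *
plan(541.5,-254.5,110,100,n=5)
snap('wrist','w5.png')"
```

```text
t 11.78 pos [ 539.9 -285.9  178. ] yaw 100.57 F [-0.3  0.1 -0.2] w 91.1
[{"claw": -1.0, "dx": 0.45, "dy": 0.11, "dz": 1.0, "yaw": 0.07}, {"claw": -1.0, "dx": 0.45, "dy": 0.1, "dz": 1.0, "yaw": -0.0}, {"claw": -1.0, "dx": 0.45, "dy": 0.1, "dz": 1.0, "yaw": -0.0}, {"claw": -1.0, "dx": 0.18, "dy": 0.05, "dz": 0.4, "yaw": -0.0}, {"claw": -1.0, "dx": 0.0, "dy": -0.0, "dz": 0.0, "yaw": -0.0}]
end [ 541.6 -254.6  110. ] 100.0
```

View pics/w5.png

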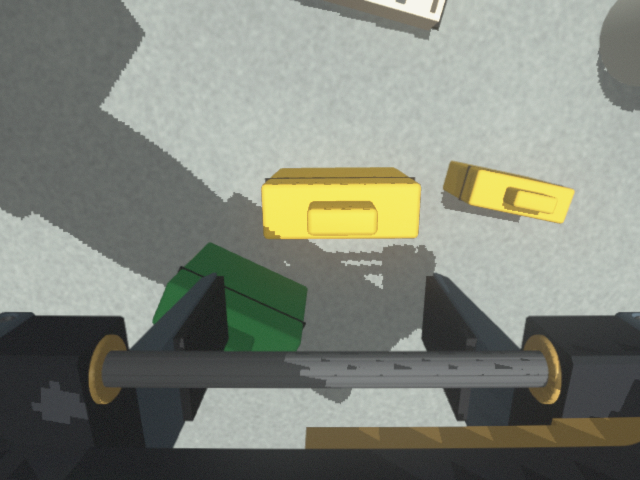

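```bash
python3 -c "
from h import *
f=load('w5.png'); np.set_printoptions(precision=1,suppress=True)
c=onz(f,[[263,184],[419,184],[419,238],[264,238]],100);print(c,c.mean(0))
for i in range(4):
    e=c[(i+1)%4]-c[i];print(np.hypot(*e[:2]),np.degrees(np.arctan2(e[1],e[0])))
print('lug top',onz(f,[[308,204],[377,204],[377,235],[308,235]],128).mean(0))
g=load('top0.png')
print(onz(g,np.array([[362,360],[425,378],[382,562],[318,545]])/4+[420,160],100))"
```

```text
[[ 492.3 -247.3  100. ]
 [ 586.6 -229.7  100. ]
 [ 595.1 -263.1  100. ]
 [ 497.8 -281.5  100. ]] [ 542.9 -255.4  100. ]
95.95815807709377 10.617364464929612
34.52580763450148 -75.72517165391695
99.05711292443672 -169.3244156047323
34.567767986021344 99.13133530557495
lug top [ 542.6 -254.2  128. ]
[[ 532.  -349.3  100. ]
 [ 523.2 -380.8  100. ]
 [ 429.6 -355.   100. ]
 [ 437.6 -323.3  100. ]]
```

drive_tool:
  moves:
    - {"claw": -1, "dx": 0.5, "dy": 0.1, "dz": 0.2, "yaw": 0}
    - {"claw": -1, "dx": 0.5, "dy": 0.1, "dz": 0.5, "yaw": 0}
    - {"claw": -1, "dx": 0.3, "dy": 0.1, "dz": 0.8, "yaw": 0}
    - {"claw": -1, "dx": 0, "dy": 0, "dz": 0.8, "yaw": 0}
    - {"claw": -1, "dx": 0, "dy": 0, "dz": 0.2, "yaw": 0}

```text
time_s: 12.45
ee_pos: [540.2, -252.1, 125.1]
ee_rot: [-179.5, -0.4, 100.8]
force: [0.4, -0.0, 0.3]
gripper_width: 91.1
```

```bash
python3 -c "
from h import *
plan(542.3,-254.8,107,100.6,n=2)"
```

```text
t 12.45 pos [ 540.2 -252.1  125.1] yaw 100.85 F [ 0.4 -0.   0.3] w 91.1
[{"claw": -1.0, "dx": -0.15, "dy": 0.08, "dz": 0.9, "yaw": 0.03}, {"claw": -1.0, "dx": -0.0, "dy": -0.0, "dz": 0.0, "yaw": -0.0}]
end [ 542.3 -254.7  107.1] 100.6
```

drive_tool:
  moves:
    - {"claw": -1, "dx": -0.1, "dy": 0.1, "dz": 0.6, "yaw": 0}
    - {"claw": -1, "dx": 0, "dy": 0, "dz": 0.15, "yaw": 0}
    - {"claw": 1, "dx": 0, "dy": 0, "dz": 0, "yaw": 0}
    - {"claw": 1, "dx": 0, "dy": 0, "dz": 0, "yaw": 0}
    - {"claw": 1, "dx": 0, "dy": 0, "dz": 0, "yaw": 0}
  grip_force: 25

```text
time_s: 13.08
ee_pos: [543.2, -254.4, 109.6]
ee_rot: [-179.6, -0.4, 100.8]
force: [0.6, -0.2, -0.2]
gripper_width: 64.2
```

drive_tool:
  moves:
    - {"claw": 1, "dx": 0, "dy": 0, "dz": 0, "yaw": 0}
    - {"claw": 1, "dx": 0, "dy": 0, "dz": 0, "yaw": 0}
    - {"claw": 1, "dx": 0, "dy": 0, "dz": 0, "yaw": 0}
    - {"claw": 1, "dx": 0, "dy": 0, "dz": 0, "yaw": 0}

```text
time_s: 13.58
ee_pos: [543.4, -254.6, 110.1]
ee_rot: [-179.6, -0.3, 100.8]
force: [0.4, 1.2, 0.3]
gripper_width: 39.7
```

```bash
python3 -c "
from h import *
plan(542.3,-254.8,107,100.6,n=2)
snap('wrist','w6.png')"
```

```text
t 13.57 pos [ 543.4 -254.6  110.1] yaw 100.81 F [0.4 1.2 0.3] w 39.7
[{"claw": -1.0, "dx": -0.0, "dy": -0.06, "dz": 0.15, "yaw": 0.02}, {"claw": -1.0, "dx": -0.0, "dy": 0.0, "dz": 0.0, "yaw": 0.0}]
end [ 542.2 -254.8  107.1] 100.6
```

View pics/w6.png

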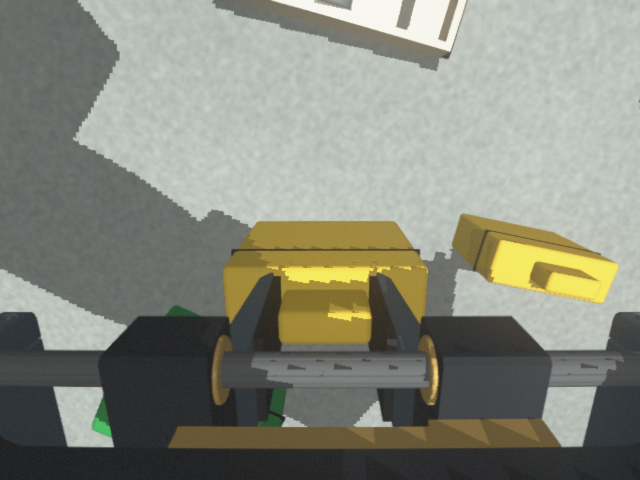

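drive_tool:
  moves:
    - {"claw": 1, "dx": 0, "dy": 0, "dz": -0.5, "yaw": 0}
    - {"claw": 1, "dx": 0, "dy": 0, "dz": -1, "yaw": 0}
    - {"claw": 1, "dx": 0, "dy": 0, "dz": -1, "yaw": 0}
    - {"claw": 1, "dx": 0, "dy": 0, "dz": -1, "yaw": 0}
    - {"claw": 1, "dx": 0, "dy": 0, "dz": -1, "yaw": 0}

```text
time_s: 14.25
ee_pos: [542.7, -254.3, 202.3]
ee_rot: [-179.4, -0.5, 100.8]
force: [-0.3, 0.4, -0.9]
gripper_width: 39.8
```

drive_tool:
  moves:
    - {"claw": 1, "dx": 0.3, "dy": 0, "dz": -1, "yaw": 0}
    - {"claw": 1, "dx": 0.6, "dy": 0, "dz": -1, "yaw": 0.3}
    - {"claw": 1, "dx": 1, "dy": 0, "dz": -1, "yaw": 0.4}
    - {"claw": 1, "dx": 1, "dy": 0, "dz": -0.5, "yaw": 0.4}
    - {"claw": 1, "dx": 1, "dy": 0, "dz": -0.2, "yaw": 0.4}

```text
time_s: 14.88
ee_pos: [535.1, -176.6, 283.4]
ee_rot: [-179.5, -0.2, 87.4]
force: [0.3, -0.0, -2.0]
gripper_width: 39.5
```

```bash
python3 -c "
from h import *
plan(534.5,120,266,86.4,n=5,claw=1)"
```

```text
t 14.88 pos [ 535.1 -176.6  283.4] yaw 87.36 F [ 0.3 -0.  -2. ] w 39.5
[{"claw": 1.0, "dx": 1.0, "dy": -0.05, "dz": 0.06, "yaw": 0.11}, {"claw": 1.0, "dx": 1.0, "dy": -0.06, "dz": 0.06, "yaw": 0.0}, {"claw": 1.0, "dx": 1.0, "dy": -0.06, "dz": 0.06, "yaw": 0.0}, {"claw": 1.0, "dx": 1.0, "dy": -0.07, "dz": 0.06, "yaw": 0.0}, {"claw": 1.0, "dx": 1.0, "dy": -0.06, "dz": 0.06, "yaw": 0.0}]
end [535.  -76.4 277.4] 86.4
```

drive_tool:
  moves:
    - {"claw": 1, "dx": 1, "dy": -0.1, "dz": 0, "yaw": 0}
    - {"claw": 1, "dx": 1, "dy": -0.1, "dz": 0, "yaw": 0}
    - {"claw": 1, "dx": 1, "dy": -0.1, "dz": 0, "yaw": 0}
    - {"claw": 1, "dx": 1, "dy": -0.1, "dz": 0, "yaw": 0}
    - {"claw": 1, "dx": 1, "dy": -0.1, "dz": 0, "yaw": 0}

```text
time_s: 15.5
ee_pos: [528.5, -70.2, 284.0]
ee_rot: [-179.5, -0.3, 87.5]
force: [-0.4, 1.8, -1.7]
gripper_width: 40.0
```

drive_tool:
  moves:
    - {"claw": 1, "dx": 1, "dy": 0, "dz": 0, "yaw": 0}
    - {"claw": 1, "dx": 1, "dy": 0, "dz": 0, "yaw": 0}
    - {"claw": 1, "dx": 1, "dy": 0, "dz": 0, "yaw": 0}
    - {"claw": 1, "dx": 1, "dy": 0, "dz": 0, "yaw": 0}
    - {"claw": 1, "dx": 1, "dy": 0, "dz": 0, "yaw": 0}

```text
time_s: 16.12
ee_pos: [530.8, 36.8, 283.1]
ee_rot: [-179.3, -0.3, 87.7]
force: [-0.3, 0.2, -0.7]
gripper_width: 40.1
```

drive_tool:
  moves:
    - {"claw": 1, "dx": 1, "dy": 0, "dz": 0, "yaw": 0}
    - {"claw": 1, "dx": 1, "dy": 0, "dz": 0, "yaw": 0}
    - {"claw": 1, "dx": 1, "dy": 0, "dz": 0, "yaw": 0}
    - {"claw": 1, "dx": 1, "dy": 0, "dz": 0, "yaw": 0}
    - {"claw": 1, "dx": 0.3, "dy": 0, "dz": 0, "yaw": 0}

```text
time_s: 16.75
ee_pos: [531.8, 129.7, 281.9]
ee_rot: [-179.1, -0.2, 88.0]
force: [-0.7, -1.1, -1.0]
gripper_width: 39.8
```

```bash
python3 -c "
from h import *
plan(534.5,157.5,266,86.4,n=5,claw=1)
snap('wrist','w7.png')
f=snap('scene','s7.png');cv2.imwrite('pics/z7.png',cv2.resize(f['color'][155:335,240:450],None,fx=3.3,fy=3.3,interpolation=cv2.INTER_CUBIC))"
```

```text
t 16.75 pos [531.8 129.7 281.9] yaw 87.99 F [-0.7 -1.1 -1. ] w 39.8
[{"claw": 1.0, "dx": 1.0, "dy": 0.06, "dz": 0.57, "yaw": 0.19}, {"claw": 1.0, "dx": 0.39, "dy": 0.01, "dz": 0.22, "yaw": -0.0}, {"claw": 1.0, "dx": 0.0, "dy": 0.0, "dz": 0.0, "yaw": -0.0}, {"claw": 1.0, "dx": 0.0, "dy": 0.0, "dz": 0.0, "yaw": -0.0}, {"claw": 1.0, "dx": 0.0, "dy": 0.0, "dz": 0.0, "yaw": -0.0}]
end [534.4 157.5 266.1] 86.4
```

View pics/w7.png

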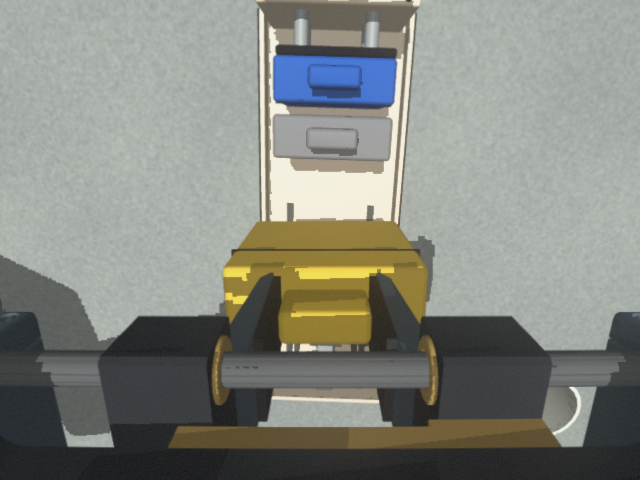

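View pics/z7.png

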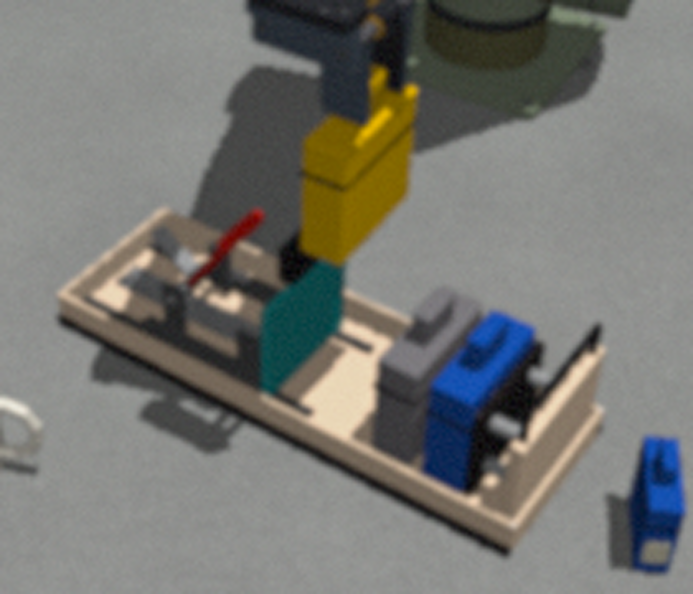

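```bash
python3 -c "
from h import *
f=load('w7.png'); np.set_printoptions(precision=1,suppress=True)
print('grey front',onz(f,[[273,158],[391,160]],104),'back',onz(f,[[274,115],[391,118]],104),'tray lips',onz(f,[[262,100],[264,200],[407,100],[402,200]],30))"
```

```text
grey front [[485.7 185.4 104. ]
 [585.6 180.3 104. ]] back [[489.  220.2 104. ]
 [585.3 214.4 104. ]] tray lips [[468.  236.7  30. ]
 [462.3 136.6  30. ]
 [611.2 231.5  30. ]
 [607.9 131.8  30. ]]
```

drive_tool:
  moves:
    - {"claw": 1, "dx": 0.9, "dy": 0.1, "dz": 0.3, "yaw": 0.15}
    - {"claw": 1, "dx": 0.4, "dy": 0.05, "dz": 1, "yaw": 0}
    - {"claw": 1, "dx": 0, "dy": 0, "dz": 1, "yaw": 0}
    - {"claw": 1, "dx": 0, "dy": 0, "dz": 1, "yaw": 0}
    - {"claw": 1, "dx": 0, "dy": 0, "dz": 0.5, "yaw": 0}

```text
time_s: 17.48
ee_pos: [535.6, 152.3, 205.0]
ee_rot: [-179.3, -0.0, 86.5]
force: [-0.0, 0.4, -1.8]
gripper_width: 40.2
```

```bash
python3 -c "
from h import *
plan(535.5,159,116,86.6,n=5,claw=1)"
```

```text
t 17.48 pos [535.6 152.3 205. ] yaw 86.47 F [-0.   0.4 -1.8] w 40.2
[{"claw": 1.0, "dx": 0.08, "dy": -0.01, "dz": 1.0, "yaw": -0.02}, {"claw": 1.0, "dx": 0.07, "dy": -0.0, "dz": 1.0, "yaw": 0.0}, {"claw": 1.0, "dx": 0.08, "dy": -0.01, "dz": 1.0, "yaw": 0.0}, {"claw": 1.0, "dx": 0.07, "dy": -0.0, "dz": 1.0, "yaw": 0.0}, {"claw": 1.0, "dx": 0.04, "dy": -0.01, "dz": 0.45, "yaw": 0.0}]
end [535.4 159.1 116. ] 86.6
```

drive_tool:
  moves:
    - {"claw": 1, "dx": 0.3, "dy": 0, "dz": 1, "yaw": 0}
    - {"claw": 1, "dx": 0.1, "dy": 0, "dz": 1, "yaw": 0}
    - {"claw": 1, "dx": 0, "dy": 0, "dz": 1, "yaw": 0}
    - {"claw": 1, "dx": 0, "dy": 0, "dz": 0.6, "yaw": 0}
    - {"claw": 1, "dx": 0, "dy": 0, "dz": 0.2, "yaw": 0}

```text
time_s: 18.1
ee_pos: [537.0, 158.4, 128.4]
ee_rot: [-179.5, -0.0, 86.3]
force: [0.9, -0.6, -2.1]
gripper_width: 40.1
```

```bash
python3 -c "
from h import *
plan(535.5,159,116,86.6,n=2,claw=1)
snap('wrist','w8.png')"
```

```text
t 18.1 pos [537.  158.4 128.4] yaw 86.33 F [ 0.9 -0.6 -2.1] w 40.1
[{"claw": 1.0, "dx": 0.02, "dy": -0.08, "dz": 0.62, "yaw": -0.03}, {"claw": 1.0, "dx": 0.0, "dy": 0.0, "dz": 0.0, "yaw": -0.0}]
end [535.4 158.9 116. ] 86.6
```

View pics/w8.png

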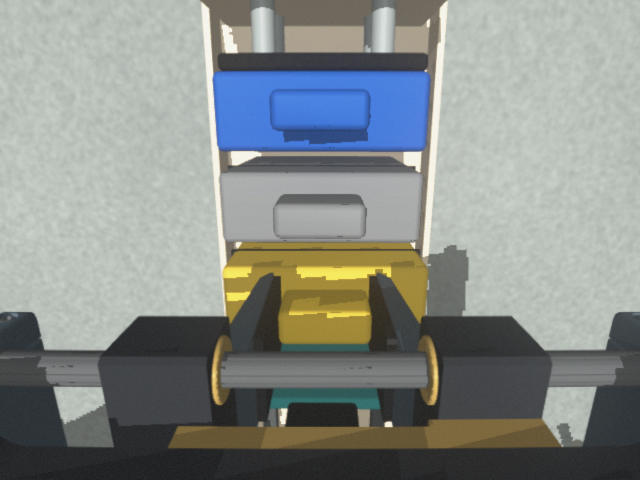

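drive_tool:
  moves:
    - {"claw": 1, "dx": 0, "dy": -0.05, "dz": 0.3, "yaw": 0}
    - {"claw": 1, "dx": 0, "dy": 0, "dz": 0.2, "yaw": 0}
    - {"claw": 1, "dx": 0, "dy": 0, "dz": 0, "yaw": 0}

```text
time_s: 18.52
ee_pos: [536.8, 158.7, 119.1]
ee_rot: [-179.7, -0.1, 86.3]
force: [1.2, 0.9, -0.4]
gripper_width: 39.4
```

drive_tool:
  moves:
    - {"claw": 1, "dx": 0, "dy": 0, "dz": 0.15, "yaw": 0}
    - {"claw": 1, "dx": 0, "dy": 0, "dz": 0.1, "yaw": 0}
    - {"claw": 1, "dx": 0, "dy": 0, "dz": 0, "yaw": 0}

```text
time_s: 18.9
ee_pos: [537.1, 158.8, 114.3]
ee_rot: [-179.7, -0.1, 86.3]
force: [-0.3, -0.5, -1.3]
gripper_width: 40.0
```

drive_tool:
  moves:
    - {"claw": 1, "dx": 0, "dy": 0, "dz": 0.1, "yaw": 0}
    - {"claw": 1, "dx": 0, "dy": 0, "dz": 0, "yaw": 0}

```text
time_s: 19.15
ee_pos: [537.6, 158.8, 114.5]
ee_rot: [-179.8, -0.1, 86.3]
force: [-0.0, -0.1, -1.7]
gripper_width: 39.8
```

drive_tool:
  moves:
    - {"claw": 1, "dx": 0, "dy": 0, "dz": 0.15, "yaw": 0}
    - {"claw": 1, "dx": 0, "dy": 0, "dz": 0, "yaw": 0}

```text
time_s: 19.4
ee_pos: [538.7, 158.8, 114.3]
ee_rot: [180.0, -0.2, 86.3]
force: [-0.0, 0.4, -1.8]
gripper_width: 39.9
```

drive_tool:
  moves:
    - {"claw": -1, "dx": 0, "dy": 0, "dz": 0, "yaw": 0}
    - {"claw": -1, "dx": 0, "dy": 0, "dz": 0, "yaw": 0}
    - {"claw": -1, "dx": 0, "dy": 0, "dz": -0.6, "yaw": 0}
    - {"claw": -1, "dx": 0, "dy": 0, "dz": -1, "yaw": 0}
    - {"claw": -1, "dx": 0, "dy": 0, "dz": -1, "yaw": 0}

```text
time_s: 20.02
ee_pos: [537.9, 158.6, 166.7]
ee_rot: [-179.8, -0.1, 86.3]
force: [-1.0, 0.7, 0.1]
gripper_width: 86.9
```

drive_tool:
  moves:
    - {"claw": -1, "dx": 0, "dy": 0, "dz": -1, "yaw": 0}
    - {"claw": -1, "dx": -1, "dy": 0, "dz": -0.5, "yaw": 0}
    - {"claw": -1, "dx": -1, "dy": 0, "dz": 0, "yaw": 0}
    - {"claw": -1, "dx": -1, "dy": 0, "dz": 0, "yaw": 0}
    - {"claw": -1, "dx": -1, "dy": 0, "dz": 0, "yaw": 0}

```text
time_s: 20.65
ee_pos: [532.5, 73.3, 199.1]
ee_rot: [-179.9, -0.1, 86.4]
force: [-0.7, 0.2, 0.4]
gripper_width: 91.3
```

drive_tool:
  moves:
    - {"claw": -1, "dx": -1, "dy": 0, "dz": 0, "yaw": 0}
    - {"claw": -1, "dx": -1, "dy": 0, "dz": 0, "yaw": 0}
    - {"claw": -1, "dx": -1, "dy": 0, "dz": 0, "yaw": 0}
    - {"claw": -1, "dx": -0.5, "dy": 0, "dz": 0, "yaw": 0}
    - {"claw": -1, "dx": 0, "dy": 0, "dz": 0, "yaw": 0}

```text
time_s: 21.28
ee_pos: [523.4, -6.3, 195.2]
ee_rot: [-179.4, 0.0, 86.0]
force: [-0.5, 0.5, -0.2]
gripper_width: 91.2
```

```bash
python3 -c "
from h import *
plan(528,0,170,-3.5,n=5)
snap('wrist','w9.png')
f=snap('scene','s9.png');cv2.imwrite('pics/z9.png',cv2.resize(f['color'][155:335,240:450],None,fx=3.3,fy=3.3,interpolation=cv2.INTER_CUBIC))"
```

```text
t 21.27 pos [523.4  -6.3 195.2] yaw 85.97 F [-0.5  0.5 -0.2] w 91.2
[{"claw": -1.0, "dx": 0.26, "dy": 0.16, "dz": 1.0, "yaw": 1.0}, {"claw": -1.0, "dx": 0.08, "dy": 0.04, "dz": 0.26, "yaw": 1.0}, {"claw": -1.0, "dx": -0.01, "dy": -0.0, "dz": 0.0, "yaw": 1.0}, {"claw": -1.0, "dx": 0.0, "dy": -0.0, "dz": 0.0, "yaw": 1.0}, {"claw": -1.0, "dx": 0.0, "dy": -0.0, "dz": 0.0, "yaw": 1.0}]
end [ 5.28e+02 -1.00e-01  1.70e+02] 43.0
```

View pics/w9.png

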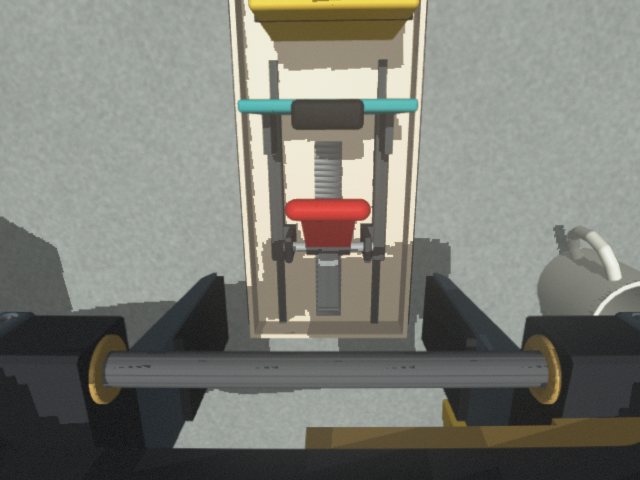

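View pics/z9.png

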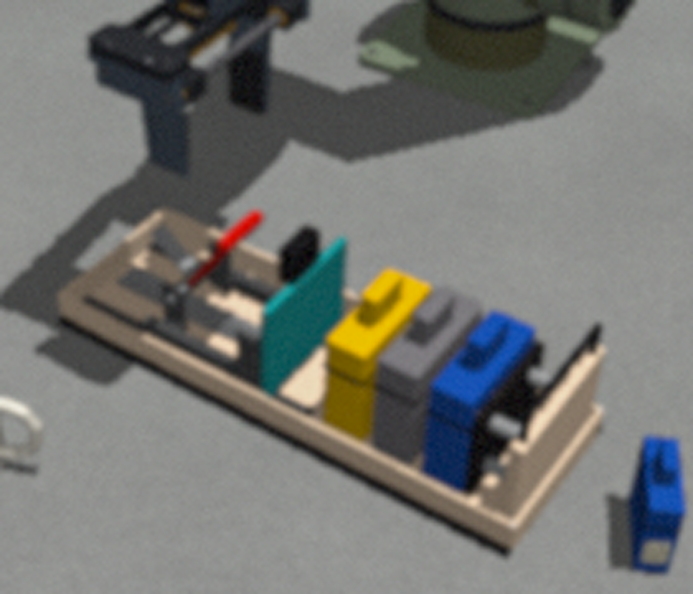

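```bash
python3 -c "
from h import *
f=load('w9.png'); np.set_printoptions(precision=1,suppress=True)
print('bar',onz(f,[[328,209]],116),'plate back/top',onz(f,[[240,110],[416,110]],104),'handle back bottom',onz(f,[[293,127],[362,127]],104),'pivot',onz(f,[[328,247]],45))"
```

```text
bar [[525.6  23.8 116. ]] plate back/top [[475.5  87.2 104. ]
 [583.7  79.4 104. ]] handle back bottom [[507.2  74.7 104. ]
 [550.1  71.6 104. ]] pivot [[522.2 -23.2  45. ]]
```

drive_tool:
  moves:
    - {"claw": -1, "dx": 0, "dy": 0, "dz": 0, "yaw": 1}
    - {"claw": -1, "dx": 0, "dy": 0, "dz": 0, "yaw": 1}
    - {"claw": -1, "dx": 0, "dy": 0, "dz": 0, "yaw": 1}
    - {"claw": -1, "dx": 0, "dy": 0, "dz": 0, "yaw": 1}
    - {"claw": -1, "dx": 0, "dy": 0, "dz": 0, "yaw": 1}

```text
time_s: 22.0
ee_pos: [523.8, -1.5, 195.0]
ee_rot: [-179.6, 0.3, 42.0]
force: [-0.8, -0.3, -0.1]
gripper_width: 91.2
```

drive_tool:
  moves:
    - {"claw": -1, "dx": 0, "dy": 0, "dz": 0, "yaw": 1}
    - {"claw": -1, "dx": 0, "dy": 0, "dz": 0, "yaw": 1}
    - {"claw": -1, "dx": 0, "dy": 0, "dz": 0, "yaw": 1}
    - {"claw": -1, "dx": 0, "dy": 0, "dz": 0, "yaw": 1}
    - {"claw": -1, "dx": 0, "dy": 0, "dz": 0, "yaw": 0.6}

```text
time_s: 22.62
ee_pos: [524.0, 2.8, 194.8]
ee_rot: [-179.8, 0.6, 1.4]
force: [0.3, -0.4, -0.7]
gripper_width: 91.3
```

```bash
python3 -c "
from h import *
plan(523,-1,92,-3.5,n=6)"
```

```text
t 22.62 pos [524.    2.8 194.8] yaw 1.42 F [ 0.3 -0.4 -0.7] w 91.3
[{"claw": -1.0, "dx": -0.01, "dy": 0.04, "dz": 1.0, "yaw": 0.57}, {"claw": -1.0, "dx": -0.01, "dy": 0.04, "dz": 1.0, "yaw": 0.0}, {"claw": -1.0, "dx": -0.01, "dy": 0.04, "dz": 1.0, "yaw": 0.0}, {"claw": -1.0, "dx": -0.01, "dy": 0.03, "dz": 1.0, "yaw": 0.0}, {"claw": -1.0, "dx": -0.0, "dy": 0.04, "dz": 1.0, "yaw": 0.0}, {"claw": -1.0, "dx": -0.0, "dy": 0.0, "dz": 0.14, "yaw": 0.0}]
end [523.   -0.9  92. ] -3.5
```

Drift of position to correct: settle above the handle height first, then look.

drive_tool:
  moves:
    - {"claw": -1, "dx": 0, "dy": 0.1, "dz": 0.8, "yaw": 0.3}
    - {"claw": -1, "dx": 0, "dy": 0.1, "dz": 0.6, "yaw": 0}
    - {"claw": -1, "dx": 0, "dy": 0, "dz": 0.2, "yaw": 0}
    - {"claw": -1, "dx": 0, "dy": 0, "dz": 0, "yaw": 0}

```text
time_s: 23.12
ee_pos: [524.2, 1.1, 161.9]
ee_rot: [-179.8, 0.5, -1.0]
force: [-0.0, 0.2, 0.5]
gripper_width: 91.1
```

```bash
python3 -c "
from h import *
plan(523,-1,92,-3.5,n=6)
snap('wrist','w10.png')"
```

```text
t 23.12 pos [524.2   1.1 161.9] yaw -0.98 F [-0.   0.2  0.5] w 91.1
[{"claw": -1.0, "dx": -0.02, "dy": 0.03, "dz": 1.0, "yaw": 0.29}, {"claw": -1.0, "dx": -0.01, "dy": 0.03, "dz": 1.0, "yaw": 0.0}, {"claw": -1.0, "dx": -0.02, "dy": 0.03, "dz": 1.0, "yaw": 0.0}, {"claw": -1.0, "dx": -0.01, "dy": 0.02, "dz": 0.5, "yaw": 0.0}, {"claw": -1.0, "dx": 0.0, "dy": -0.0, "dz": -0.0, "yaw": 0.0}, {"claw": -1.0, "dx": 0.0, "dy": -0.0, "dz": -0.0, "yaw": 0.0}]
end [522.9  -1.   91.9] -3.5
```

View pics/w10.png

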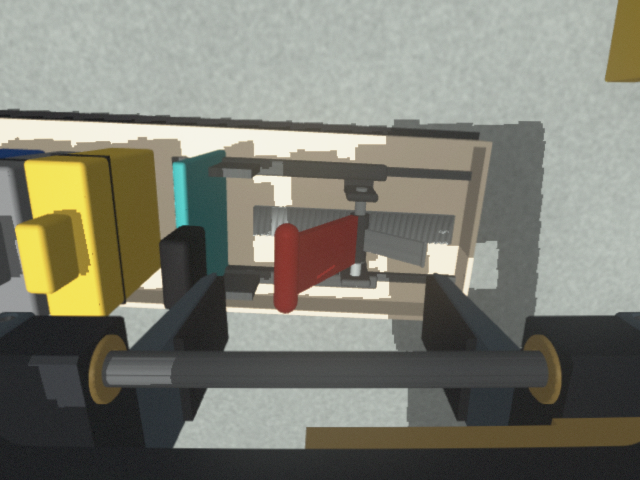

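drive_tool:
  moves:
    - {"claw": -1, "dx": 0, "dy": 0.05, "dz": 0.8, "yaw": 0.3}
    - {"claw": -1, "dx": 0, "dy": 0, "dz": 0.8, "yaw": 0}
    - {"claw": -1, "dx": 0, "dy": 0, "dz": 0.8, "yaw": 0}
    - {"claw": -1, "dx": 0, "dy": 0, "dz": 0.5, "yaw": 0}
    - {"claw": -1, "dx": 0, "dy": 0, "dz": 0, "yaw": 0}

```text
time_s: 23.8
ee_pos: [526.6, 0.4, 105.4]
ee_rot: [-179.8, 0.1, -3.6]
force: [0.5, 0.2, -0.1]
gripper_width: 90.8
```

drive_tool:
  moves:
    - {"claw": -1, "dx": -0.1, "dy": 0, "dz": 0.5, "yaw": 0}
    - {"claw": -1, "dx": 0, "dy": 0.4, "dz": 0.2, "yaw": 0}
    - {"claw": -1, "dx": 0, "dy": 0.6, "dz": 0, "yaw": 0}
    - {"claw": -1, "dx": 0, "dy": 0.6, "dz": 0, "yaw": 0}
    - {"claw": -1, "dx": 0, "dy": 0.6, "dz": 0, "yaw": 0}

```text
time_s: 24.42
ee_pos: [522.8, -45.9, 91.9]
ee_rot: [-179.8, -0.1, -3.5]
force: [-0.0, -0.1, 1.3]
gripper_width: 91.2
```

drive_tool:
  moves:
    - {"claw": -1, "dx": 0, "dy": 0.6, "dz": 0, "yaw": 0}
    - {"claw": -1, "dx": 0, "dy": 0.5, "dz": 0, "yaw": 0}
    - {"claw": -1, "dx": 0, "dy": 0, "dz": 0, "yaw": 0}

```text
time_s: 24.8
ee_pos: [521.4, -71.1, 92.1]
ee_rot: [-179.8, -0.1, -3.7]
force: [-0.3, 0.4, -0.3]
gripper_width: 91.2
```

```bash
python3 -c "
from h import *
plan(523,-75,90,-3.5,n=2)
snap('wrist','w11.png')"
```

```text
t 24.8 pos [521.4 -71.1  92.1] yaw -3.67 F [-0.3  0.4 -0.3] w 91.2
[{"claw": -1.0, "dx": 0.09, "dy": 0.19, "dz": 0.11, "yaw": -0.02}, {"claw": -1.0, "dx": 0.0, "dy": 0.0, "dz": -0.0, "yaw": 0.0}]
end [522.9 -75.   89.9] -3.5
```

View pics/w11.png

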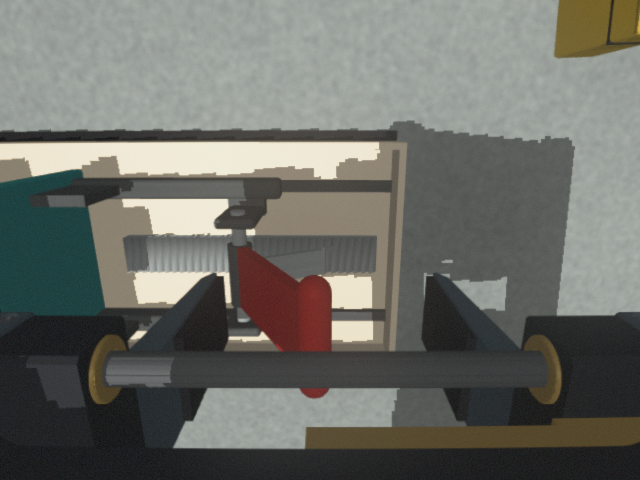

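drive_tool:
  moves:
    - {"claw": -1, "dx": 0, "dy": 0, "dz": -1, "yaw": 0}
    - {"claw": -1, "dx": 0, "dy": 0, "dz": -1, "yaw": 0}
    - {"claw": -1, "dx": 0, "dy": 0, "dz": -1, "yaw": -0.6}
    - {"claw": -1, "dx": 0, "dy": 0, "dz": -1, "yaw": -1}
    - {"claw": -1, "dx": 0, "dy": 0, "dz": -0.6, "yaw": -1}

```text
time_s: 25.48
ee_pos: [520.2, -69.0, 185.5]
ee_rot: [-179.7, -0.0, 19.5]
force: [-0.6, -0.2, 0.3]
gripper_width: 91.2
```

drive_tool:
  moves:
    - {"claw": -1, "dx": 0, "dy": 0, "dz": 0, "yaw": -1}
    - {"claw": -1, "dx": 0, "dy": 0, "dz": 0, "yaw": -1}
    - {"claw": -1, "dx": 0, "dy": 0, "dz": 0, "yaw": -1}
    - {"claw": -1, "dx": 0, "dy": 0, "dz": 0, "yaw": -1}
    - {"claw": -1, "dx": 0, "dy": 0, "dz": 0, "yaw": -1}

```text
time_s: 26.1
ee_pos: [520.7, -66.5, 186.8]
ee_rot: [-179.9, -0.4, 64.2]
force: [0.2, -0.2, 0.2]
gripper_width: 91.1
```

drive_tool:
  moves:
    - {"claw": -1, "dx": 0.3, "dy": 0, "dz": 0, "yaw": -1}
    - {"claw": -1, "dx": 0.6, "dy": 0, "dz": 0, "yaw": -0.8}
    - {"claw": -1, "dx": 0.8, "dy": 0, "dz": 0, "yaw": -0.1}
    - {"claw": -1, "dx": 0.6, "dy": 0, "dz": 0, "yaw": 0}
    - {"claw": -1, "dx": 0, "dy": 0, "dz": 0, "yaw": 0}

```text
time_s: 26.72
ee_pos: [531.4, -18.2, 186.9]
ee_rot: [-180.0, -0.4, 81.0]
force: [0.2, -1.0, -0.3]
gripper_width: 91.5
```

```bash
python3 -c "
from h import *
plan(530,80,112,86.4,n=5)
snap('wrist','w12.png')"
```

```text
t 26.73 pos [531.4 -18.2 186.9] yaw 81.01 F [ 0.2 -1.  -0.3] w 91.5
[{"claw": -1.0, "dx": 1.0, "dy": -0.17, "dz": 0.77, "yaw": -0.63}, {"claw": -1.0, "dx": 1.0, "dy": -0.08, "dz": 0.77, "yaw": 0.0}, {"claw": -1.0, "dx": 1.0, "dy": -0.08, "dz": 0.77, "yaw": 0.0}, {"claw": -1.0, "dx": 1.0, "dy": -0.08, "dz": 0.76, "yaw": 0.0}, {"claw": -1.0, "dx": 0.88, "dy": -0.06, "dz": 0.68, "yaw": 0.0}]
end [530.1  80.  111.9] 86.4
```

View pics/w12.png

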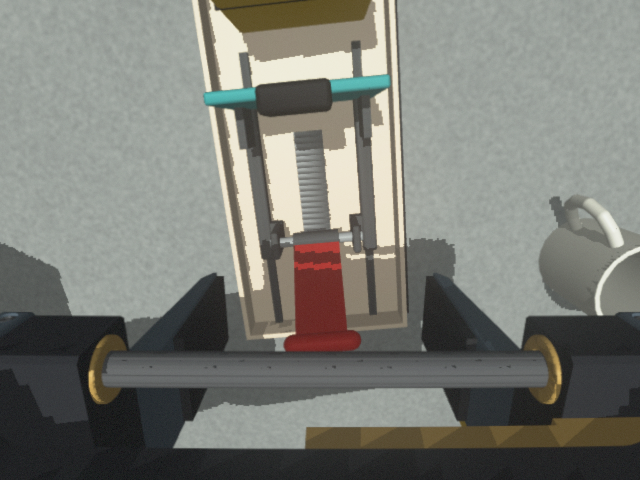

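```bash
python3 -c "
from h import *
f=load('w12.png'); np.set_printoptions(precision=1,suppress=True)
print('bar',onz(f,[[323,341]],105),'plate back/top',onz(f,[[206,103],[388,86]],104),'handle back bottom',onz(f,[[260,113],[328,108]],104),'pivot',onz(f,[[317,239]],45))"
```

```text
bar [[518.9 -81.2 105. ]] plate back/top [[475.   86.2 104. ]
 [583.3  78.5 104. ]] handle back bottom [[505.7  75.4 104. ]
 [546.4  71.8 104. ]] pivot [[522.9 -23.5  45. ]]
```

drive_tool:
  moves:
    - {"claw": -1, "dx": 1, "dy": -0.15, "dz": 0.1, "yaw": -0.5}
    - {"claw": -1, "dx": 1, "dy": -0.1, "dz": 0.1, "yaw": 0}
    - {"claw": -1, "dx": 1, "dy": -0.1, "dz": 0.5, "yaw": 0}
    - {"claw": -1, "dx": 0.9, "dy": 0, "dz": 0.7, "yaw": 0}
    - {"claw": -1, "dx": 0.2, "dy": 0, "dz": 0.5, "yaw": 0}

```text
time_s: 27.4
ee_pos: [533.3, 66.3, 148.6]
ee_rot: [179.9, -0.3, 85.0]
force: [-1.0, 0.4, 0.4]
gripper_width: 91.1
```

```bash
python3 -c "
from h import *
plan(530,80,112,86.4,n=3)"
```

```text
t 27.4 pos [533.3  66.3 148.6] yaw 85.03 F [-1.   0.4  0.4] w 91.1
[{"claw": -1.0, "dx": 0.36, "dy": -0.12, "dz": 1.0, "yaw": -0.16}, {"claw": -1.0, "dx": 0.31, "dy": -0.1, "dz": 0.83, "yaw": 0.0}, {"claw": -1.0, "dx": -0.0, "dy": 0.0, "dz": 0.0, "yaw": 0.0}]
end [529.9  80.  112. ] 86.4
```

drive_tool:
  moves:
    - {"claw": -1, "dx": 0.35, "dy": -0.15, "dz": 0.7, "yaw": -0.15}
    - {"claw": -1, "dx": 0.25, "dy": -0.1, "dz": 0.6, "yaw": 0}
    - {"claw": -1, "dx": 0, "dy": 0, "dz": 0.15, "yaw": 0}
    - {"claw": -1, "dx": 0, "dy": 0, "dz": 0, "yaw": 0}

```text
time_s: 27.9
ee_pos: [528.3, 78.8, 116.2]
ee_rot: [-180.0, -0.3, 86.4]
force: [-0.6, 0.1, -1.0]
gripper_width: 91.1
```

```bash
python3 -c "
from h import *
plan(530,80,112,86.4,n=3)"
```

```text
t 27.9 pos [528.3  78.8 116.2] yaw 86.37 F [-0.6  0.1 -1. ] w 91.1
[{"claw": -1.0, "dx": 0.06, "dy": 0.08, "dz": 0.21, "yaw": -0.0}, {"claw": -1.0, "dx": 0.0, "dy": 0.0, "dz": 0.0, "yaw": -0.0}, {"claw": -1.0, "dx": 0.0, "dy": 0.0, "dz": 0.0, "yaw": -0.0}]
end [529.9  79.9 112. ] 86.4
```

drive_tool:
  moves:
    - {"claw": 1, "dx": 0.05, "dy": 0.1, "dz": 0.2, "yaw": 0}
    - {"claw": 1, "dx": 0, "dy": 0, "dz": 0, "yaw": 0}
    - {"claw": 1, "dx": 0, "dy": 0, "dz": 0, "yaw": 0}
    - {"claw": 1, "dx": 0, "dy": 0, "dz": 0, "yaw": 0}
    - {"claw": 1, "dx": 0, "dy": 0, "dz": 0, "yaw": 0}
  grip_force: 40

```text
time_s: 28.52
ee_pos: [531.6, 79.2, 113.3]
ee_rot: [179.8, -0.3, 86.3]
force: [0.8, -0.3, -0.1]
gripper_width: 44.1
```

drive_tool:
  moves:
    - {"claw": 1, "dx": 0, "dy": 0, "dz": 0, "yaw": 0}
    - {"claw": 1, "dx": 0, "dy": 0, "dz": 0, "yaw": 0}
    - {"claw": 1, "dx": 0.3, "dy": 0, "dz": 0, "yaw": 0}
    - {"claw": 1, "dx": 0.4, "dy": 0, "dz": 0, "yaw": 0}
    - {"claw": 1, "dx": 0.4, "dy": 0, "dz": 0, "yaw": 0}

```text
time_s: 29.15
ee_pos: [531.6, 101.3, 113.2]
ee_rot: [-180.0, -0.2, 86.3]
force: [-0.9, -2.0, 0.5]
gripper_width: 39.7
```

drive_tool:
  moves:
    - {"claw": 1, "dx": 0.4, "dy": 0, "dz": 0, "yaw": 0}
    - {"claw": 1, "dx": 0.4, "dy": 0, "dz": 0, "yaw": 0}
    - {"claw": 1, "dx": 0.3, "dy": 0, "dz": 0, "yaw": 0}
    - {"claw": 1, "dx": 0.2, "dy": 0, "dz": 0, "yaw": 0}

```text
time_s: 29.65
ee_pos: [533.5, 129.8, 113.2]
ee_rot: [-180.0, -0.2, 86.3]
force: [-0.4, -2.7, 1.1]
gripper_width: 39.8
```

drive_tool:
  moves:
    - {"claw": 1, "dx": 0.2, "dy": 0, "dz": 0, "yaw": 0}
    - {"claw": 1, "dx": 0.2, "dy": 0, "dz": 0, "yaw": 0}
    - {"claw": 1, "dx": 0.2, "dy": 0, "dz": 0, "yaw": 0}

```text
time_s: 30.02
ee_pos: [534.3, 141.8, 113.2]
ee_rot: [-180.0, -0.1, 86.3]
force: [-0.9, -2.3, 0.3]
gripper_width: 39.7
```

drive_tool:
  moves:
    - {"claw": 1, "dx": 0.15, "dy": 0, "dz": 0, "yaw": 0}
    - {"claw": 1, "dx": 0.1, "dy": 0, "dz": 0, "yaw": 0}

```text
time_s: 30.28
ee_pos: [534.6, 146.9, 113.2]
ee_rot: [-180.0, -0.1, 86.3]
force: [-1.0, -3.1, 1.0]
gripper_width: 39.5
```

```bash
python3 -c "
from h import *
plan(530,80,112,86.4,n=1)
snap('wrist','w13.png')"
```

```text
t 30.27 pos [534.6 146.9 113.2] yaw 86.32 F [-1.  -3.1  1. ] w 39.5
[{"claw": -1.0, "dx": -1.0, "dy": -0.0, "dz": 0.02, "yaw": -0.01}]
end [533.3 126.9 112.8] 86.4
```

View pics/w13.png

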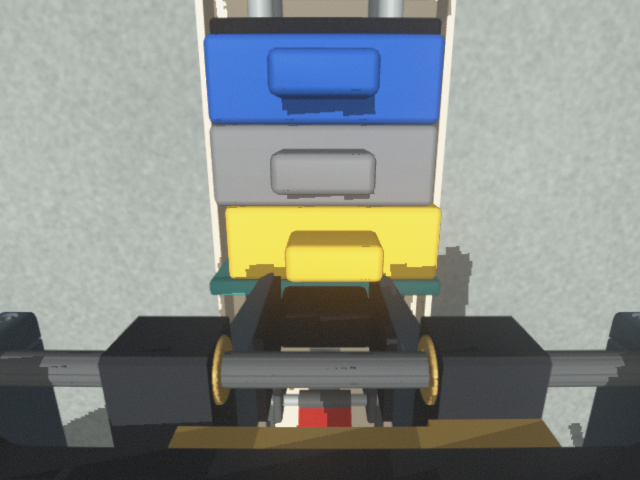

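drive_tool:
  moves:
    - {"claw": 1, "dx": 0.15, "dy": 0, "dz": 0, "yaw": 0}
    - {"claw": 1, "dx": 0.15, "dy": 0, "dz": 0, "yaw": 0}

```text
time_s: 30.58
ee_pos: [534.8, 149.1, 113.2]
ee_rot: [-180.0, 0.4, 86.4]
force: [-1.4, -11.3, 1.7]
gripper_width: 40.0
```

drive_tool:
  moves:
    - {"claw": 1, "dx": 0.15, "dy": 0, "dz": 0, "yaw": 0}
    - {"claw": 1, "dx": 0.15, "dy": 0, "dz": 0, "yaw": 0}

```text
time_s: 30.82
ee_pos: [534.8, 150.3, 113.2]
ee_rot: [-179.9, 0.9, 86.5]
force: [-1.2, -10.5, 2.2]
gripper_width: 39.7
```

drive_tool:
  moves:
    - {"claw": 1, "dx": 0.25, "dy": 0, "dz": 0, "yaw": 0}
    - {"claw": 1, "dx": 0.25, "dy": 0, "dz": 0, "yaw": 0}

```text
time_s: 31.08
ee_pos: [535.1, 153.7, 113.2]
ee_rot: [-179.9, 1.6, 86.6]
force: [-1.3, -14.1, 3.3]
gripper_width: 39.9
```

drive_tool:
  moves:
    - {"claw": 1, "dx": 0.25, "dy": 0, "dz": 0, "yaw": 0}
    - {"claw": 1, "dx": 0.25, "dy": 0, "dz": 0, "yaw": 0}

```text
time_s: 31.32
ee_pos: [535.2, 156.2, 113.1]
ee_rot: [-179.8, 2.5, 86.7]
force: [-1.4, -15.0, 4.7]
gripper_width: 39.7
```

drive_tool:
  moves:
    - {"claw": 1, "dx": 0.25, "dy": 0, "dz": 0, "yaw": 0}
    - {"claw": 1, "dx": 0.25, "dy": 0, "dz": 0, "yaw": 0}

```text
time_s: 31.58
ee_pos: [535.3, 157.6, 113.1]
ee_rot: [-179.8, 3.4, 86.9]
force: [-2.2, -16.1, 4.3]
gripper_width: 39.9
```

```bash
python3 -c "
from h import *
plan(535,160,113,86.4,n=1)
snap('wrist','w14.png')
f=snap('top','t14.png');cv2.imwrite('pics/z14.png',cv2.resize(f['color'][195:305,175:405],None,fx=3.45,fy=3.45,interpolation=cv2.INTER_CUBIC))"
```

```text
t 31.57 pos [535.3 157.6 113.1] yaw 86.88 F [ -2.2 -16.1   4.3] w 39.9
[{"claw": -1.0, "dx": 0.12, "dy": -0.02, "dz": 0.0, "yaw": 0.06}]
end [535.  160.1 113.1] 86.4
```

View pics/w14.png

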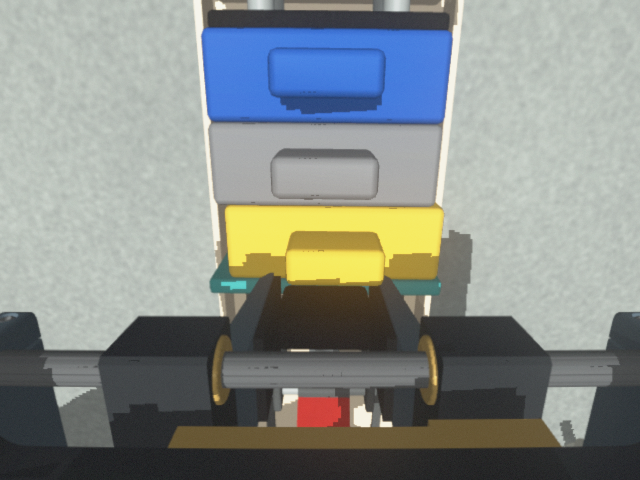

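View pics/z14.png

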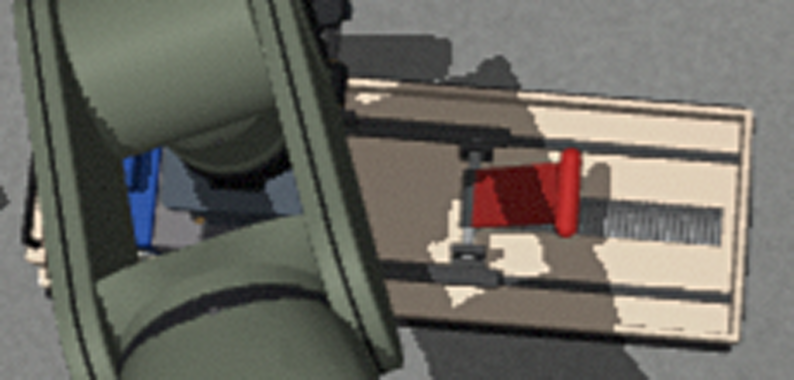

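drive_tool:
  moves:
    - {"claw": 1, "dx": 0.3, "dy": 0, "dz": 0, "yaw": 0}
    - {"claw": 1, "dx": 0.3, "dy": 0, "dz": 0, "yaw": 0}

```text
time_s: 31.92
ee_pos: [535.4, 159.9, 113.0]
ee_rot: [-179.7, 4.5, 87.0]
force: [-0.9, -17.9, 4.0]
gripper_width: 39.6
```

drive_tool:
  moves:
    - {"claw": 1, "dx": 0.2, "dy": 0, "dz": 0, "yaw": 0}
    - {"claw": 1, "dx": 0.15, "dy": 0, "dz": 0, "yaw": 0}
    - {"claw": 1, "dx": 0.1, "dy": 0, "dz": 0, "yaw": 0}

```text
time_s: 32.3
ee_pos: [535.4, 159.8, 113.0]
ee_rot: [-179.7, 5.4, 87.1]
force: [-1.8, -7.8, 1.7]
gripper_width: 40.0
```

drive_tool:
  moves:
    - {"claw": 1, "dx": 0.05, "dy": 0, "dz": 0, "yaw": 0}
    - {"claw": 1, "dx": 0.0, "dy": 0, "dz": 0, "yaw": 0}
    - {"claw": 1, "dx": -0.05, "dy": 0, "dz": 0, "yaw": 0}

```text
time_s: 32.67
ee_pos: [535.2, 157.0, 113.0]
ee_rot: [-179.7, 5.7, 87.0]
force: [-1.0, -4.6, 0.2]
gripper_width: 39.8
```

drive_tool:
  moves:
    - {"claw": 1, "dx": -0.05, "dy": 0, "dz": 0, "yaw": 0}
    - {"claw": 1, "dx": -0.05, "dy": 0, "dz": 0, "yaw": 0}
    - {"claw": 1, "dx": -0.05, "dy": 0, "dz": 0, "yaw": 0}

```text
time_s: 33.05
ee_pos: [535.1, 154.1, 113.0]
ee_rot: [-179.7, 5.6, 87.0]
force: [-1.5, 0.7, -0.7]
gripper_width: 39.8
```

drive_tool:
  moves:
    - {"claw": 1, "dx": -0.05, "dy": 0, "dz": 0, "yaw": 0}
    - {"claw": 1, "dx": 0, "dy": 0, "dz": 0, "yaw": 0}

```text
time_s: 33.3
ee_pos: [535.0, 154.1, 113.0]
ee_rot: [-179.7, 5.5, 87.0]
force: [-1.4, -3.2, -0.3]
gripper_width: 39.5
```

```bash
python3 -c "
from h import *
plan(535,160,113,86.4,n=1)
snap('wrist','w15.png')
f=snap('top','t15.png');cv2.imwrite('pics/z15.png',cv2.resize(f['color'][195:305,175:405],None,fx=3.45,fy=3.45,interpolation=cv2.INTER_CUBIC))"
```

```text
t 33.3 pos [535.  154.1 113. ] yaw 86.96 F [-1.4 -3.2 -0.3] w 39.5
[{"claw": -1.0, "dx": 0.29, "dy": -0.02, "dz": -0.0, "yaw": 0.07}]
end [534.9 159.9 113. ] 86.4
```

View pics/w15.png

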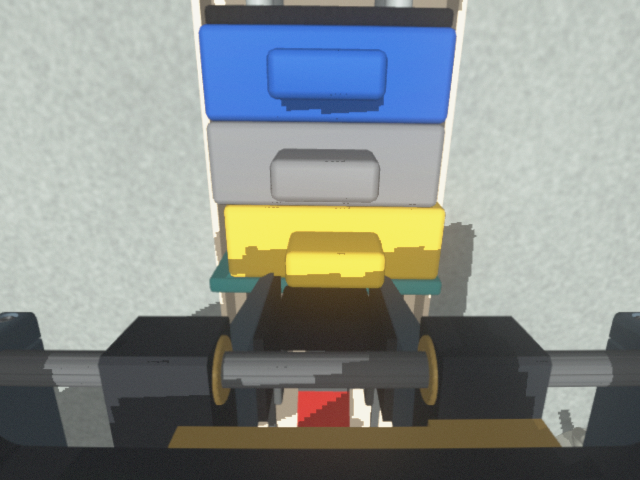

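View pics/z15.png

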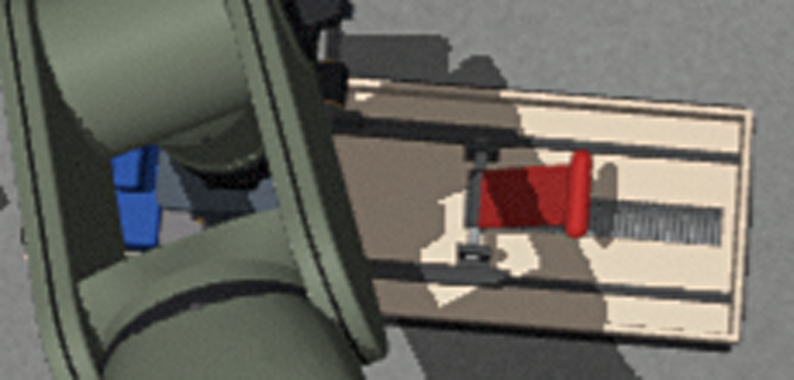

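drive_tool:
  moves:
    - {"claw": 1, "dx": -0.1, "dy": 0, "dz": 0, "yaw": 0}
    - {"claw": 1, "dx": 0, "dy": 0, "dz": 0, "yaw": 0}

```text
time_s: 33.65
ee_pos: [535.1, 154.0, 113.0]
ee_rot: [-179.7, 5.3, 86.9]
force: [-0.6, -1.8, -0.8]
gripper_width: 39.7
```

drive_tool:
  moves:
    - {"claw": 1, "dx": -0.1, "dy": 0, "dz": 0, "yaw": 0}
    - {"claw": 1, "dx": -0.1, "dy": 0, "dz": 0, "yaw": 0}

```text
time_s: 33.9
ee_pos: [535.0, 153.9, 113.0]
ee_rot: [-179.7, 4.8, 86.9]
force: [-0.4, 8.3, -2.9]
gripper_width: 39.4
```

drive_tool:
  moves:
    - {"claw": 1, "dx": 0, "dy": 0, "dz": 0, "yaw": 0}
    - {"claw": 1, "dx": 0.05, "dy": 0, "dz": 0, "yaw": 0}

```text
time_s: 34.15
ee_pos: [535.1, 154.2, 113.0]
ee_rot: [-179.7, 4.9, 86.9]
force: [-0.9, -2.6, -0.1]
gripper_width: 39.5
```

drive_tool:
  moves:
    - {"claw": -0.2, "dx": 0, "dy": 0, "dz": 0, "yaw": 0}
    - {"claw": -1, "dx": 0, "dy": 0, "dz": 0, "yaw": 0}
    - {"claw": -1, "dx": 0, "dy": 0, "dz": -0.5, "yaw": 0}
    - {"claw": -1, "dx": 0, "dy": 0, "dz": -1, "yaw": 0}
    - {"claw": -1, "dx": 0, "dy": 0, "dz": -1, "yaw": 0}

```text
time_s: 34.78
ee_pos: [536.1, 157.7, 164.8]
ee_rot: [-179.7, 5.0, 86.9]
force: [-0.3, -0.3, -0.7]
gripper_width: 86.8
```

drive_tool:
  moves:
    - {"claw": -1, "dx": -0.5, "dy": 0, "dz": -1, "yaw": 0}
    - {"claw": -1, "dx": -1, "dy": 0, "dz": -1, "yaw": 0}
    - {"claw": -1, "dx": -1, "dy": 0, "dz": -0.5, "yaw": 0}
    - {"claw": -1, "dx": -1, "dy": 0, "dz": 0, "yaw": 0}
    - {"claw": -1, "dx": -0.5, "dy": 0, "dz": 0, "yaw": 0}

```text
time_s: 35.4
ee_pos: [533.4, 80.1, 227.0]
ee_rot: [179.9, 4.9, 87.0]
force: [0.1, -0.6, -0.4]
gripper_width: 91.1
```

```bash
python3 -c "
from h import *
plan(535,60,200,86.4,n=1)
snap('wrist','w16.png')
f=snap('scene','s16.png');cv2.imwrite('pics/z16.png',cv2.resize(f['color'][195:335,240:450],None,fx=3.8,fy=3.8,interpolation=cv2.INTER_CUBIC))"
```

```text
t 35.4 pos [533.4  80.1 227. ] yaw 86.97 F [ 0.1 -0.6 -0.4] w 91.1
[{"claw": -1.0, "dx": -0.74, "dy": 0.1, "dz": 1.0, "yaw": 0.07}]
end [534.6  65.2 207. ] 86.4
```

View pics/w16.png

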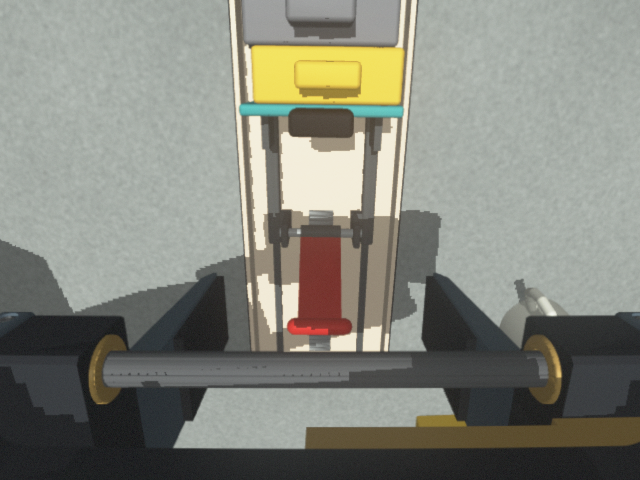

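View pics/z16.png

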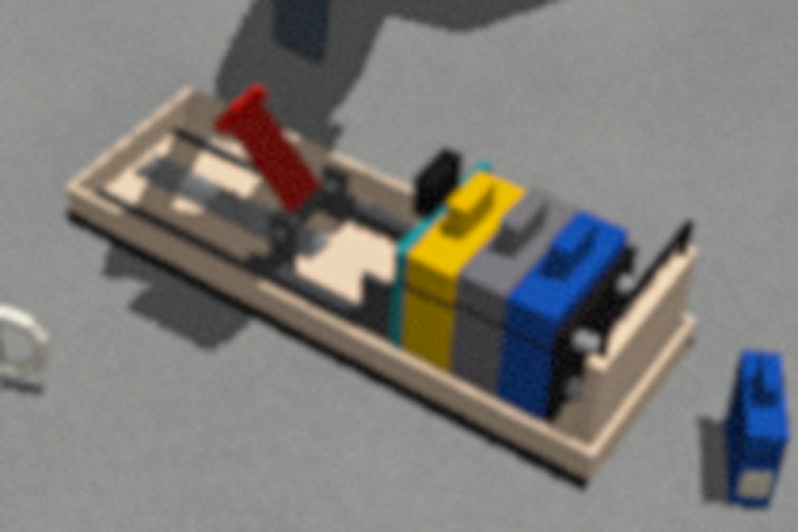

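```bash
python3 -c "
from h import *
f=load('w16.png'); np.set_printoptions(precision=1,suppress=True)
print('bar',onz(f,[[320,326]],105),'pivot',onz(f,[[320,233]],45),'plate top back',onz(f,[[241,114],[402,114]],104),'y front face',onz(f,[[253,103],[403,103]],104),'y/g',onz(f,[[325,45]],104))"
```

```text
bar [[523.7  -8.8 105. ]] pivot [[526.6  50.9  45. ]] plate top back [[480.  160.8 104. ]
 [588.7 155.  104. ]] y front face [[488.9 167.4 104. ]
 [589.3 162.  104. ]] y/g [[539. 200. 104.]]
```

drive_tool:
  moves:
    - {"claw": -1, "dx": -1, "dy": 0, "dz": 0, "yaw": 0}
    - {"claw": -1, "dx": -1, "dy": -0.5, "dz": 0, "yaw": 0}
    - {"claw": -1, "dx": -1, "dy": -0.5, "dz": 0, "yaw": 0}
    - {"claw": -1, "dx": -1, "dy": -0.5, "dz": 0, "yaw": 0}
    - {"claw": -1, "dx": -1, "dy": -0.5, "dz": 0, "yaw": 0}

```text
time_s: 36.12
ee_pos: [484.3, -19.7, 233.0]
ee_rot: [-179.8, 4.8, 87.1]
force: [-0.8, -0.0, 0.6]
gripper_width: 91.6
```

drive_tool:
  moves:
    - {"claw": -1, "dx": -1, "dy": -0.5, "dz": 0, "yaw": 0}
    - {"claw": -1, "dx": -1, "dy": -0.5, "dz": 0, "yaw": 0}
    - {"claw": -1, "dx": -1, "dy": -0.5, "dz": 0, "yaw": 0}
    - {"claw": -1, "dx": -1, "dy": -0.5, "dz": 0, "yaw": 0}
    - {"claw": -1, "dx": -1, "dy": -0.5, "dz": 0, "yaw": 0}

```text
time_s: 36.75
ee_pos: [422.4, -121.2, 241.7]
ee_rot: [-179.7, 4.8, 87.0]
force: [0.5, 0.9, -0.4]
gripper_width: 91.5
```

```bash
python3 -c "
from h import *
f=snap('top','t17.png');cv2.imwrite('pics/z17.png',cv2.resize(f['color'][195:305,175:405],None,fx=3.45,fy=3.45,interpolation=cv2.INTER_CUBIC))
def redx(f):
    a=cv2.cvtColor(f['color'],cv2.COLOR_BGR2HSV); m=(a[...,1]>150)&((a[...,0]<8)|(a[...,0]>172))&(a[...,2]>60)
    m[:200]=0;m[300:]=0; xs=np.where(m.sum(0)>=18)[0]; return xs, np.where(m.any(0))[0][[0,-1]]
for n in ['top0.png','t14.png','t15.png','t17.png']: print(n,redx(load(n)))
"
```

```text
top0.png (array([333, 334, 335, 336, 337, 338, 339]), array([309, 339]))
t14.png (array([333, 334, 336, 337, 338, 339, 340, 341, 342]), array([312, 342]))
t15.png (array([339, 340, 341, 342, 343, 344, 345]), array([314, 345]))
t17.png (array([339, 340, 341, 342, 343, 344, 345]), array([314, 345]))
```

View pics/z17.png

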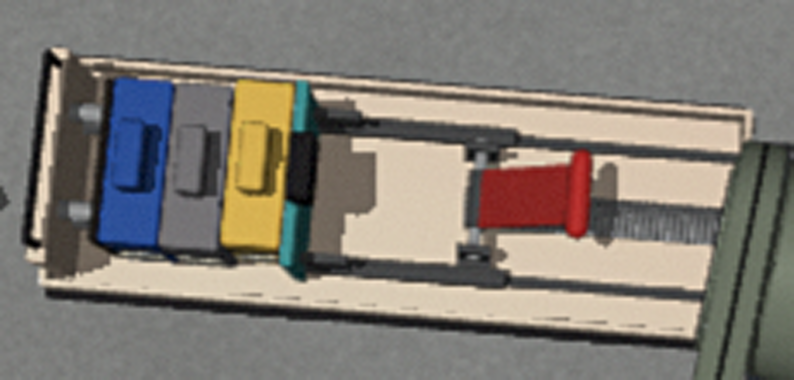

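```bash
python3 -c "
from h import *
f=load('t17.png');g=load('top0.png')
d=cv2.absdiff(f['color'],g['color']).max(2)
for n,(x0,y0,x1,y1) in dict(mug=(345,120,405,175),gel=(95,310,150,345),green=(485,245,530,305)).items(): print(n,(d[y0:y1,x0:x1]>40).sum())
print(job.job_done())"
```

```text
mug 0
gel 0
green 0
the job is handed in; nothing more can be done
None
```

The yellow box is in the tray row against the grey box, the pawl is back in the teeth, and the ratchet holds the row squeezed against the pad. I handed the job in at about 37 s of the 72 s allowed; no verdict was reported.

**What I did**
- I threw the pawl over and slid the follower back about 85 mm. The pull was under 2 N, so nothing was forced against the teeth.
- I stood the yellow box just short of the grey one, put the pawl back, and pushed the follower's handle up to 17.9 N.
- I eased the handle back until the pawl held it, then let go.

**Last checks**
- **Holding:** the follower did not move against an 8 N backward pull. The red bar also stayed in the same place in the top views before and after I let go.
- **Pawl:** the lever bar is about 60 mm behind its pivot, which is the fully engaged position.
- **Row:** blue, grey and yellow stand square with no visible gaps. The pad is pressed in by roughly 6 to 8 mm, estimated from the images.
- **Other objects:** the top view shows no change at the mug, the gel bottle or the green box.

**Less certain**
- The yellow box sits a few millimetres off-centre sideways in the tray.
- My measurements put the follower's retreat while easing off at 6 to 7 mm, a little over one 5 mm tooth. The tool tilted about 5° during the push, so either that upset the measurement or the pawl skipped a tooth before it held.

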